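Work a seized globe spindle loose and stand it in the mug

ROBOT

A 6-joint arm with a two-finger parallel gripper is mounted at the origin on a cart in front of the work surface, level with it; the furniture and walls round the work are solid. World frame = base frame: x ahead of the robot, y to its left, z up, the work surface at z = 0. Lengths are in m, angles in rad, forces in N, time in s.
With the tool pointing down it reaches from about 0.35 to 0.775 m from the base axis. Payload 5.5 kg.
Tool frame: the origin (TCP) lies at the very end of the fingers, on their centre line; the grasp point (between the pads) lies 19 mm behind it; x points along the fingers, y is the direction in which the jaws open and shut, and the axes are right-handed (so a half turn about x gives the same grasp; the last joint's range is limited). The gripper opens to 85 mm and grips with 20 to 120 N. Pads are 22 mm wide; open, the fingers measure 114 mm over their backs; the gripper's body (76 mm by 85 mm) begins 54 mm behind the grasp point. The pads swing forward as they close: fully open they stand 13 mm farther back than shut.
Start: joints at [-1.45, 0.313, 0.046, 1.304, 0, 1.431], TCP at [0.148, -0.556, 0.231] pointing down, gripper open.
Joint ranges: [-2.76, 2.76], [-0.86, 1.69], [-1.03, 1.26], [-2.2, 2.34], [-1.47, 1.5], [-3.14, 3.14]. Speed limits (rad/s): [2.57, 2.57, 3.14, 3.14, 3.14, 3.14].

INTERFACE

Orientations are given as a unit quaternion [w, x, y, z].
In Python, from workcell import env gives the robot as it stands.
- The arm moves only by the tool servo_tool, never from a script. Its argument "increments" is a list of rows, each an object with "offset": the shift along the tool's x, y, z in cm, a list of three; "yaw": the turn about the tool's x in degrees. In form: [{"offset": [x, y, z], "yaw": yaw}, ...]. A call has exactly 8 rows; each row is the pose to reach, as a shift and turn from the pose commanded when the call began, along the tool's axes at that moment; what a row does not reach only later rows make up. A row lasts 1/10 s, in which the tool goes at most 50 mm and 8.59 degrees, less where a joint would pass 70% of its speed; a pose out of reach is approached as far as the arm can. A call with a gripper value outside its range is refused whole. "claw" is the opening, from 0 (shut) to 1 (fully open), set as the call begins (left out, the last holds). The fingers move at their own pace and stop on an object; "force" is the grip in N (left out, the last holds). Time passes only in rows, so rows that repeat a pose let the fingers close, or fill a call up. It gives the time, the measured TCP pose, the force and the opening at its end, in the units of the state.
- env.get_state(): the state, without advancing time (a new reading comes with each control period).
- env.read_camera(name): name is "side" or "top" or "wrist"; returns (picture, depth): 420x560x3 uint8, red, green, blue; 420x560 float32, m along the optical axis (not along the pixel's ray), 0 where there is no reading.
- env.camera_model(name): a dict with "vertical_fov" (degrees; the focal length in pixels is half the picture's height over the tangent of half this angle, whatever the lens; pixels are square), "cx", "cy" (the principal point, pixels), "world_from_camera" (4x4, takes a point from camera to world coordinates). Camera axes: x right, y up, looking along -z (the intrinsics and any distortion apply to the point x, -y, -z); pixel columns grow to the right and rows downward; lengths in m; the calibration is good to about 2 mm. A picture is of the moment at which its call begins: read the wrist's pose just before it. camera_model takes no time and is no camera call; for the wrist camera it gives the pose at the moment of the call.
- env.hand_in(): hands the job in, once; it reports no verdict.
The state is a dict: "clock": time; "joint_pos": joint angles; "qvel": joint speeds; "tau": joint torques, N m; "tcp_pos": TCP position; "orientation": TCP orientation; "wrist_force": force on the tool from outside, world axes, zero at the start; "ft_torque": the same for the moment, N m; "finger_gap": finger opening in m.
Only numpy, scipy, OpenCV 4.12 (cv2) and the standard library are available. Lean on these libraries where they do the work, as an engineer would, in place of code of your own. Each camera call takes 0.05 s, during which the arm holds its last target.

TASK

The globe spindle with the flat paddle grip has seized in its socket in the sloping rack. Grip it by the paddle between its neighbours and work it loose by twisting it well back and forth (at least 15 degrees to each side) while pulling gently along its axis; a straight pull only drags the socket bar up off its bed, and it must not come up more than a few millimetres. Then lower it, shank down, into the white mug and let go so that it stays standing in there, leaving the two knobbed spindles in their sockets, the lidded jar where it is, and the mug upright.

Things in the scene. Friction and masses are not known exactly. Their poses are not given: they have to be found in the camera images.
- paddle_spindle: seized wooden spindle, 142 mm long, 0.1 to 0.16 kg. Origin at the centre of the shank's lower end, z along its axis to the grip. Shank 32 mm diameter to z 36 mm, collar 42 mm diameter at z 36..43 mm (it sits on the bar), stem 19 mm diameter, flat paddle over z 88..142 mm, 14 mm thick (its x), 44 mm wide (its y). Racked, it leans 25 degrees from vertical to the rack's front; x points back and up.
- paddle (a point): centre of the flat paddle, 115 mm from the shank's end; axes as the spindle's. Rubber jaws in the socket resist sliding of the shank with 25 to 40 N, along or round the axis (up to 0.65 N m), against the direction of motion only: turning 0.8 rad per 3 mm of pull needs under 10 N of pull. Any twist angle is free. The jaws let go after 22 mm of pull, the socket ends after 36 mm
- knob_spindle_a: neighbour spindle of the same kind, loose in its socket, but with a ball knob of 36 mm diameter, 126 mm long; origin at the centre of the shank's lower end, z along its axis
- knob_spindle_b: the other neighbour spindle with a ball knob, the same as knob_spindle_a
- rack: wooden rack, ground board 125 x 270 x 12 mm, fixed to the bench; origin under its centre, x to its back, y along the row. It carries the socket bar on a bed sloped 25 degrees. Three sockets at y = +70, 0, -70 mm; which spindle stands in which differs
- socket_bar (a joint): how far (m) the socket bar has been pulled up off its bed along the spindle axis, on its two guide pins; 0 = down on the bed. Springs and weight hold it down with about 12 N and bring it back. 8 mm is too far
- bar_top (a point): centre of the socket bar's top face (70 x 260 mm; the bar is 44 mm thick), at the mouth of the middle socket; x to the back and up, y along the row, z along the spindle axes, out of the sockets. The guide pins with 18 mm heads stand at y = +-118 mm and rise 31 mm over this face
- mug: white mug, 83 mm diameter, 93 mm high, loose, 0.3 kg; origin under it, z up; the cup's axis passes 12.5 mm from the origin along its +y, the handle lies at -y (to 54 mm from the origin). Inside about 60 mm wide at the floor and 74 mm at the rim, floor 10 mm up
- mug_floor (a point): centre of the mug's inner floor, on the cup's axis, 83 mm below the rim; z up
- jar: bystander, loose: glass jar with black lid, 59 mm diameter, 95 mm high; origin under its centre

How it is judged:
By the outcome, as a careful person would: the job done as asked, in the order asked, and still so for the second after the job is handed in, with the robot touching nothing.
It also fails if it takes over 69 s, if anything falls off the work surface, if the arm or the gripper's body presses on something with over 40 N, if the wrist force passes 120 N, or if a joint passes its speed limit or range.

## Working session

There is one attempt and no reset: what is moved stays moved. The work goes in short steps, Python scripts to look and compute and a tool call to move; the robot and the scene stay as the last step left them, time stands still between calls to the robot, and variables do not carry over. Pictures are saved under pics/ and viewed, and the job is handed in when it is done.

Besides the shell and the picture viewer there is one more tool, called as name(argument=value, ...) on one line, values as JSON. servo_tool: Moves the arm, as the interface text tells. Its arguments: {"type":"object","properties":{"increments":{"type":"array","items":{"type":"object","properties":{"offset":{"type":"array","items":{"type":"number"}},"yaw":{"type":"number"}}}},"claw":{"type":"number"},"force":{"type":"number"}},"required":["increments"]}

```bash
ls; mkdir -p pics
python3 - <<'E'
from workcell import env
import cv2,numpy as np
print(env.get_state())
for n in ("top","side","wrist"):
    m=env.camera_model(n); print(n,m)
    p,d=env.read_camera(n); cv2.imwrite(f"pics/{n}0.png",p[:,:,::-1]); np.save(f"pics/{n}0.npy",d)
    np.save(f"pics/{n}0_T.npy",m["world_from_camera"])
E
```

```text
pics
{'clock': 0.0, 'joint_pos': array([-1.44960193e+00,  3.14008830e-01,  4.49681247e-02,  1.30360256e+00,
       -7.02343143e-07,  1.43118324e+00]), 'qvel': array([ 5.94859403e-04, -2.82832288e-04,  6.40117206e-05, -1.97508022e-05,
       -1.55340386e-03, -1.49162773e-03]), 'tau': array([-4.05793280e-04, -4.80623996e+01,  2.98534119e+01,  1.92338869e-02,
       -3.36067421e-05,  5.52788876e-06]), 'tcp_pos': array([ 0.14819   , -0.55504039,  0.23039964]), 'orientation': array([ 0.09129525,  0.70110854,  0.09260118, -0.70109701]), 'wrist_force': array([0.42823223, 0.04401628, 0.24117593]), 'ft_torque': array([ 0.05603373, -0.0258873 ,  0.00530512]), 'finger_gap': 0.08541165886107034}
top {'vertical_fov': 44.518482627549716, 'cx': 270.9030681435226, 'cy': 210.42409038378534, 'world_from_camera': array([[-0.01288962,  0.99310129, -0.11654905,  0.46710071],
       [-0.99925338, -0.00854763,  0.03767797, -0.18915256],
       [ 0.03642183,  0.11694768,  0.99246999,  1.07861359],
       [ 0.        ,  0.        ,  0.        ,  1.        ]])}
side {'vertical_fov': 46.39952478160651, 'cx': 272.01195433460447, 'cy': 216.9814204849055, 'world_from_camera': array([[-0.98284431,  0.12221724, -0.13813039,  0.48020377],
       [-0.18443158, -0.65707917,  0.73091173,  0.43720948],
       [-0.00143259,  0.74384804,  0.66834725,  0.70021612],
       [ 0.        ,  0.        ,  0.        ,  1.        ]])}
wrist {'vertical_fov': 64.7679217826322, 'cx': 278.23832409520367, 'cy': 202.87963337523192, 'world_from_camera': array([[ 0.2577808 ,  0.92057072,  0.29342566,  0.22298388],
       [-0.96620223,  0.24608318,  0.07678745, -0.53499012],
       [-0.00151884, -0.30330286,  0.952893  ,  0.37272008],
       [ 0.        ,  0.        ,  0.        ,  1.        ]])}
```

View pics/top0.png

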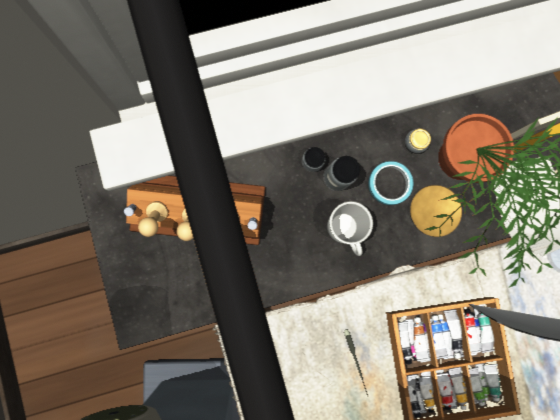

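View pics/side0.png

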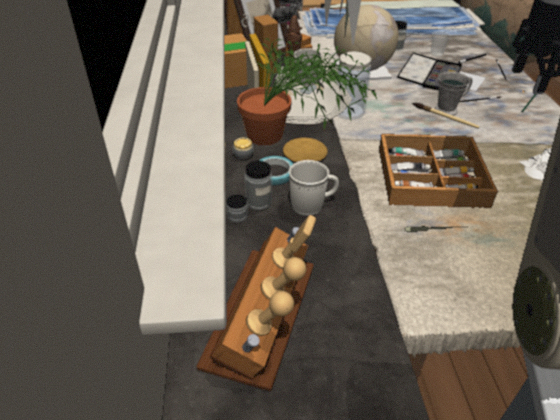

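View pics/wrist0.png

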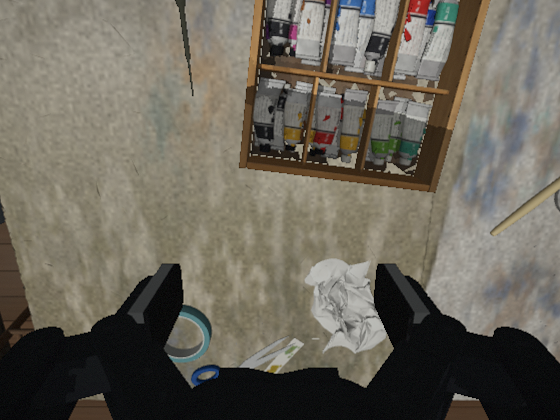

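The top view shows the rack at left, around (195,213), with the arm hiding the paddle; the mug is at (350,225) and the jar at about (343,172). The side view shows the paddle at (300,238), knobs at (294,268) and (281,302), and guide pins at (296,232) and (253,342).

```bash
cat > h.py <<'E'
import numpy as np,cv2
MOD={"top":(44.518482627549716,270.9030681435226,210.42409038378534),"side":(46.39952478160651,272.01195433460447,216.9814204849055),"wrist":(64.7679217826322,278.23832409520367,202.87963337523192)}
def cloud(n,tag="0"):
    fov,cx,cy=MOD[n]; d=np.load(f"pics/{n}{tag}.npy"); T=np.load(f"pics/{n}{tag}_T.npy")
    f=210/np.tan(np.radians(fov)/2)
    v,u=np.mgrid[0:420,0:560]
    P=np.stack([(u-cx)/f*d,-(v-cy)/f*d,-d],-1)
    W=P@T[:3,:3].T+T[:3,3]; W[d==0]=np.nan
    return W
def proj(n,P,tag="0"):
    fov,cx,cy=MOD[n]; T=np.load(f"pics/{n}{tag}_T.npy"); f=210/np.tan(np.radians(fov)/2)
    c=(np.atleast_2d(P)-T[:3,3])@T[:3,:3]
    return np.c_[cx+f*c[:,0]/-c[:,2],cy-f*c[:,1]/-c[:,2]]
def crop(n,tag,x0,y0,x1,y1,out,s=4):
    im=cv2.imread(f"pics/{n}{tag}.png")[y0:y1,x0:x1]; cv2.imwrite(out,cv2.resize(im,None,fx=s,fy=s,interpolation=cv2.INTER_CUBIC))
E
python3 - <<'E'
from h import *
crop("side","0",190,140,350,390,"pics/c1.png",3)
crop("side","0",190,200,340,400,"pics/c1.png",4) if 0 else None
crop("top","0",100,130,400,280,"pics/c2.png",2)
S=cloud("side");Tp=cloud("top")
for nm,uv in dict(paddle=(300,238),knob1=(294,268),knob2=(281,302),pin1=(296,232),pin2=(253,342),table=(350,300),board=(225,370),bar=(240,350),mugrim=(310,170),jarlid=(258,170)).items(): print("S",nm,S[uv[1],uv[0]].round(3))
for nm,uv in dict(k1=(148,228),k2=(184,232),pinL=(130,211),pinR=(253,226),table=(150,300),jar=(343,170),mugfloor=(350,220)).items(): print("T",nm,Tp[uv[1],uv[0]].round(3))
E
```

```text
S paddle [ 0.54  -0.119  0.155]
S knob1 [ 0.54  -0.059  0.148]
S knob2 [0.548 0.011 0.152]
S pin1 [ 0.551 -0.155  0.131]
S pin2 [0.581 0.049 0.102]
S table [ 0.446 -0.136 -0.002]
S board [0.628 0.05  0.013]
S bar [0.601 0.05  0.077]
S mugrim [ 0.558 -0.42   0.067]
S jarlid [ 0.661 -0.364  0.093]
T k1 [ 0.546 -0.004  0.158]
T k2 [ 0.538 -0.068  0.154]
T pinL [0.583 0.041 0.104]
T pinR [ 0.552 -0.192  0.104]
T table [0.41  0.021 0.003]
T jar [ 0.662 -0.369  0.092]
T mugfloor [ 0.572 -0.398  0.002]
```

View pics/c1.png

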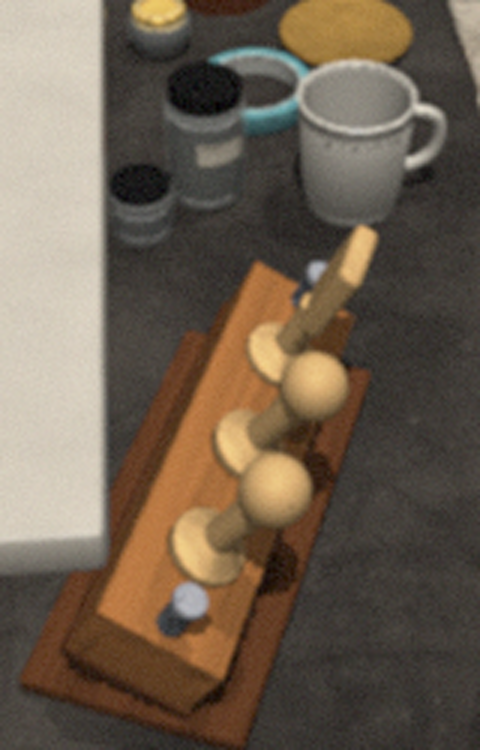

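View pics/c2.png

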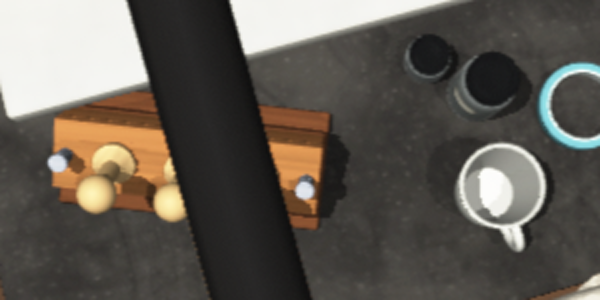

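```bash
cat > fit.py <<'E'
from h import *
from scipy.optimize import least_squares
from scipy.spatial.transform import Rotation as R
q=[0.09129525,0.70110854,0.09260118,-0.70109701]
print("tool axes cols\n",R.from_quat([q[1],q[2],q[3],q[0]]).as_matrix().round(3))
def sph(W,c0):
    P=W.reshape(-1,3); P=P[np.isfinite(P[:,0])]
    c=np.array(c0,float)
    for _ in range(5):
        Q=P[(np.abs(np.linalg.norm(P-c,axis=1)-.018)<.004)&(P[:,2]>c[2]-.004)]
        r=least_squares(lambda x:np.linalg.norm(Q-x,axis=1)-.018,c,loss="soft_l1",f_scale=.001); c=r.x
    return c.round(4),len(Q),np.sqrt(np.mean(r.fun**2)).round(4)
S=cloud("side");T=cloud("top")
for W,n in((S,"side"),(T,"top")):
    print(n,sph(W,[.545,-.003,.14]),sph(W,[.54,-.07,.14]))
E
python3 fit.py
python3 - <<'E'
from h import *
S=cloud("side")
# paddle region
for v in range(210,264,3):
    print(v,[ (u,*S[v,u].round(3)) for u in range(290,320,4)])
E
```

```text
tool axes cols
 [[-0.     0.258 -0.966]
 [ 0.002 -0.966 -0.258]
 [-1.    -0.002 -0.   ]]
side (array([ 5.491e-01, -1.000e-04,  1.365e-01]), 470, np.float64(0.0009)) (array([ 0.5407, -0.0698,  0.1365]), 407, np.float64(0.0009))
top (array([0.5499, 0.001 , 0.1367]), 308, np.float64(0.0011)) (array([ 0.5414, -0.0687,  0.1364]), 231, np.float64(0.0012))
210 [(290, np.float64(0.59), np.float64(-0.356), np.float64(0.002)), (294, np.float64(0.582), np.float64(-0.36), np.float64(-0.0)), (298, np.float64(0.573), np.float64(-0.354), np.float64(0.007)), (302, np.float64(0.563), np.float64(-0.346), np.float64(0.014)), (306, np.float64(0.555), np.float64(-0.344), np.float64(0.018)), (310, np.float64(0.546), np.float64(-0.348), np.float64(0.015)), (314, np.float64(0.538), np.float64(-0.354), np.float64(0.012)), (318, np.float64(0.53), np.float64(-0.362), np.float64(0.006))]
213 [(290, np.float64(0.589), np.float64(-0.347), np.float64(0.001)), (294, np.float64(0.581), np.float64(-0.353), np.float64(-0.003)), (298, np.float64(0.572), np.float64(-0.353), np.float64(-0.001)), (302, np.float64(0.563), 
[... 7959 characters left out ...]
4(0.53), np.float64(-0.225), np.float64(-0.001)), (314, np.float64(0.522), np.float64(-0.225), np.float64(0.0)), (318, np.float64(0.514), np.float64(-0.228), np.float64(-0.001))]
261 [(290, np.float64(0.548), np.float64(-0.069), np.float64(0.152)), (294, np.float64(0.542), np.float64(-0.068), np.float64(0.154)), (298, np.float64(0.536), np.float64(-0.069), np.float64(0.154)), (302, np.float64(0.53), np.float64(-0.072), np.float64(0.152)), (306, np.float64(0.536), np.float64(-0.215), np.float64(0.0)), (310, np.float64(0.529), np.float64(-0.216), np.float64(-0.0)), (314, np.float64(0.521), np.float64(-0.219), np.float64(-0.002)), (318, np.float64(0.513), np.float64(-0.217), np.float64(0.002))]
```

```bash
cat > pad.py <<'E'
from h import *
S=cloud("side")
a=np.radians(-7.1);xr=np.array([np.cos(a),np.sin(a),0]);yr=np.array([-np.sin(a),np.cos(a),0]);t=np.radians(25)
s=-np.sin(t)*xr+np.cos(t)*np.array([0,0,1]); xp=np.cos(t)*xr+np.sin(t)*np.array([0,0,1])
o=np.array([.5325,-.1385,.1365])-.108*s
print("s",s,"o",o)
P=S.reshape(-1,3); L=(P-o)@np.c_[xp,yr,s]
m=np.isfinite(P[:,0])&(np.abs(L[:,0])<.035)&(np.abs(L[:,1])<.035)&(L[:,2]>.092)&(L[:,2]<.15)
L=L[m];print(len(L)); print(np.percentile(L,[0,5,50,95,100],axis=0).round(4))
h=L[(L[:,2]<.138)]
for k in np.linspace(-.03,.03,13):
    b=h[np.abs(h[:,0]-k)<.0025]
    if len(b): print(round(k,3),len(b),"y",b[:,1].min().round(4),np.median(b[:,1]).round(4),b[:,1].max().round(4))
im=np.full((600,600,3),255,np.uint8)
for l in L: cv2.circle(im,(int(300+l[0]*8000),int(300-l[1]*8000)),3,(0,0,255) if l[2]>.138 else (0,0,0),-1)
cv2.imwrite("pics/padxy.png",im)
E
python3 pad.py
```

```text
s [-0.4193776   0.05223624  0.90630779] o [ 0.57779278 -0.14414151  0.03861876]
419
[[ 0.0025 -0.0208  0.092 ]
 [ 0.004  -0.0161  0.0955]
 [ 0.0119  0.0151  0.1295]
 [ 0.0164  0.0222  0.142 ]
 [ 0.0167  0.023   0.1432]]
0.005 57 y -0.0151 0.0205 0.0229
0.01 64 y 0.0189 0.0213 0.023
0.015 144 y -0.0186 0.01 0.0229
```

View pics/padxy.png

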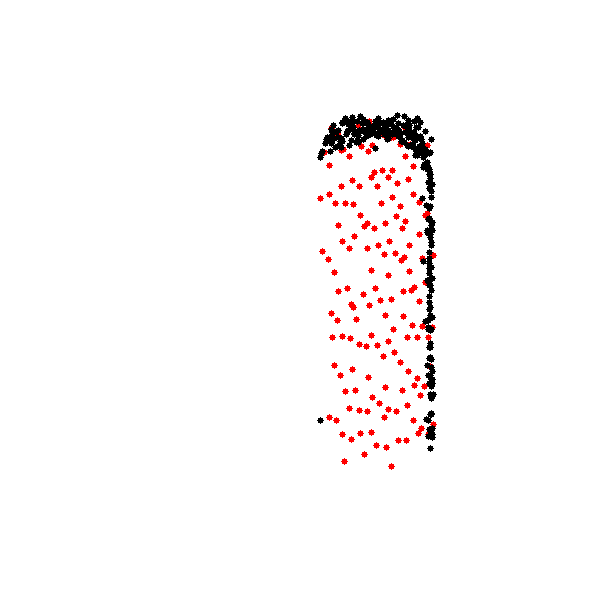

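```bash
cat >> pad.py <<'E'
print("slices")
L=(P-o)@np.c_[xp,yr,s]; ok=np.isfinite(P[:,0])
for k in np.arange(.03,.145,.006):
    b=L[ok&(np.abs(L[:,2]-k)<.003)&(np.abs(L[:,0])<.04)&(np.abs(L[:,1])<.035)]
    if len(b)>3: print(round(k,3),len(b),"x",np.percentile(b[:,0],[2,50,98]).round(4),"y",np.percentile(b[:,1],[2,98]).round(4))
for W,n in((P,"side"),(cloud("top").reshape(-1,3),"top")):
    Lb=(W-o)@np.c_[xp,yr,s]
    m=np.isfinite(W[:,0])&(np.abs(Lb[:,2]-.036)<.008)&(Lb[:,1]>-.07)&(Lb[:,1]<.21)&(np.abs(Lb[:,0])<.06)
    q=Lb[m]
    for _ in range(6):
        A=np.c_[q[:,:2],np.ones(len(q))];c=np.linalg.lstsq(A,q[:,2],rcond=None)[0]
        q2=Lb[m];r=q2[:,2]-np.c_[q2[:,:2],np.ones(len(q2))]@c; q=q2[np.abs(r)<.002]
    print(n,len(q),"plane sx,sy,z0",c.round(4),"x range",np.percentile(q[:,0],[1,99]).round(4),"y",np.percentile(q[:,1],[1,99]).round(4))
E
python3 pad.py|sed -n '/slices/,$p'
```

```text
slices
0.03 7 x [-0.0227  0.0286  0.032 ] y [-0.034   0.0314]
0.036 455 x [-0.0235  0.0257  0.0393] y [-0.0341  0.034 ]
0.042 106 x [0.0041 0.0206 0.0293] y [-0.0165  0.0208]
0.048 75 x [-0.0012  0.0159  0.0237] y [-0.0075  0.0152]
0.054 27 x [0.0016 0.0114 0.0189] y [-0.0015  0.0096]
0.06 27 x [0.0027 0.0113 0.0178] y [0.0016 0.009 ]
0.066 25 x [0.0025 0.0105 0.0176] y [0.0015 0.0078]
0.072 22 x [0.0023 0.0113 0.0178] y [0.0012 0.0091]
0.078 9 x [0.0141 0.0163 0.0184] y [0.0009 0.0074]
0.084 6 x [0.0162 0.0176 0.0188] y [-0.0005  0.0064]
0.09 24 x [0.0047 0.0159 0.0185] y [-0.0057  0.0219]
0.096 34 x [0.0029 0.0129 0.0165] y [-0.0146  0.0223]
0.102 33 x [0.0042 0.013  0.0166] y [-0.0164  0.0226]
0.108 28 x [0.0038 0.0141 0.0164] y [-0.012   0.0222]
0.114 38 x [0.0032 0.0139 0.0164] y [-0.0165  0.0229]
0.12 30 x [0.005  0.0128 0.0165] y [-0.0117  0.0228]
0.126 37 x [0.0032 0.0135 0.0165] y [-0.0166  0.0219]
0.132 37 x [0.0039 0.0135 0.0165] y [-0.0168  0.0226]
0.138 104 x [0.0029 0.0116 0.0166] y [-0.0184  0.0221]
0.144 71 x [0.0045 0.0096 0.015 ] y [-0.0179  0.0212]
side 2902 plane sx,sy,z0 [0.001  0.001  0.0354] x range [-0.0253  0.0441] y [-0.0573  0.1993]
top 1447 plane sx,sy,z0 [-0.0091  0.0012  0.035 ] x range [-0.0239  0.0452] y [-0.0579  0.1992]
```

servo_tool(increments=[{"offset": [-0.5, -2, -3.5], "yaw": 3}, {"offset": [-1, -4.5, -7.5], "yaw": 6}, {"offset": [-2, -7, -12], "yaw": 10}, {"offset": [-2.5, -9, -16], "yaw": 14}, {"offset": [-3, -11.5, -20], "yaw": 18}, {"offset": [-3, -14, -24.5], "yaw": 22}, {"offset": [-3, -14, -24.5], "yaw": 22}, {"offset": [-3, -14, -24.5], "yaw": 22}], claw=1, force=100)

```text
clock: 0.95
tcp_pos: [0.3496, -0.3561, 0.2612]
orientation: [0.042, -0.706, 0.042, 0.706]
wrist_force: [0.7, -0.1, -0.8]
finger_gap: 0.0854
```

```bash
cat > st.py <<'E'
from workcell import env
from scipy.spatial.transform import Rotation as R
import numpy as np
np.set_printoptions(suppress=True,precision=4)
s=env.get_state();q=s["orientation"];M=R.from_quat([q[1],q[2],q[3],q[0]]).as_matrix()
print(s["clock"],"j",s["joint_pos"],"tcp",s["tcp_pos"],"F",s["wrist_force"],"M",s["ft_torque"],"gap",s["finger_gap"]);print(M)
E
python3 st.py
```

```text
0.95 j [-0.9554  0.1582 -0.0817  1.3309 -0.0004  2.3054] tcp [ 0.3496 -0.3561  0.2612] F [ 0.7389 -0.0739 -0.8319] M [-0.0115 -0.0108 -0.0258] gap 0.08538545951645182
[[-0.0004 -0.1189 -0.9929]
 [-0.0002 -0.9929  0.1189]
 [-1.      0.0002  0.0003]]
```

servo_tool(increments=[{"offset": [0, -3, -2], "yaw": -8}, {"offset": [0, -6, -4], "yaw": -16}, {"offset": [0, -9, -6], "yaw": -24}, {"offset": [0, -12, -8], "yaw": -32}, {"offset": [0, -15, -10], "yaw": -40}, {"offset": [0, -18, -12], "yaw": -48}, {"offset": [0, -21, -14], "yaw": -56}, {"offset": [0, -23.9, -15.9], "yaw": -64}])

```text
clock: 1.75
tcp_pos: [0.5365, -0.1404, 0.2609]
orientation: [-0.338, -0.621, -0.338, 0.621]
wrist_force: [0.5, -0.3, -0.7]
finger_gap: 0.0857
```

servo_tool(increments=[{"offset": [0, 0, 0], "yaw": -8}, {"offset": [0, 0, 0], "yaw": -16}, {"offset": [0, 0, 0], "yaw": -24}, {"offset": [0, 0, 0], "yaw": -32}, {"offset": [0, 0, 0], "yaw": -40}, {"offset": [0, 0, 0], "yaw": -48}, {"offset": [0, 0, 0], "yaw": -56}, {"offset": [0, 0, 0], "yaw": -64}])

```text
clock: 2.55
tcp_pos: [0.5356, -0.1418, 0.2608]
orientation: [0.616, 0.347, 0.616, -0.348]
wrist_force: [-0.4, -0.0, 0.4]
finger_gap: 0.0848
```

servo_tool(increments=[{"offset": [0, 0, 0], "yaw": -8}, {"offset": [0, 0, 0], "yaw": -16}, {"offset": [0, 0, 0], "yaw": -24}, {"offset": [0, 0, 0], "yaw": -32}, {"offset": [0, 0, 0], "yaw": -40}, {"offset": [0, 0, 0], "yaw": -46}, {"offset": [0, 0, 0], "yaw": -52}, {"offset": [0, 0, 0], "yaw": -52}], claw=0.7)

```text
clock: 3.35
tcp_pos: [0.5356, -0.1415, 0.2608]
orientation: [0.705, 0.044, 0.706, -0.044]
wrist_force: [0.3, 0.0, 0.1]
finger_gap: 0.0597
```

```bash
python3 st.py
python3 - <<'E'
from workcell import env
import cv2,numpy as np
for n in ("wrist","side"):
    m=env.camera_model(n)
    p,d=env.read_camera(n); cv2.imwrite(f"pics/{n}1.png",p[:,:,::-1]); np.save(f"pics/{n}1.npy",d)
    np.save(f"pics/{n}1_T.npy",m["world_from_camera"])
E
```

```text
3.35 j [-0.403   0.2663  0.054   1.3592 -0.0005 -0.2777] tcp [ 0.5356 -0.1415  0.2608] F [0.3341 0.0121 0.0938] M [-0.014  -0.0192  0.0295] gap 0.05969639594466955
[[-0.0008  0.125   0.9922]
 [-0.0002  0.9922 -0.125 ]
 [-1.     -0.0003 -0.0008]]
```

View pics/wrist1.png

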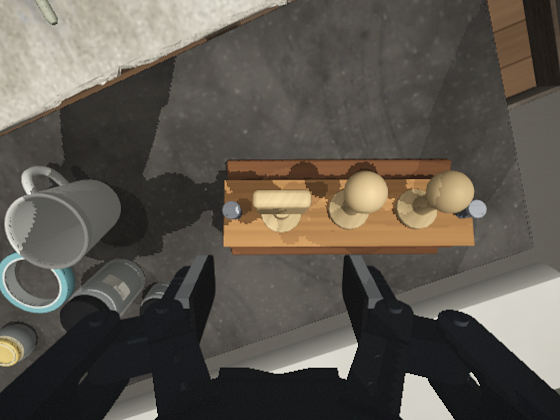

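View pics/side1.png

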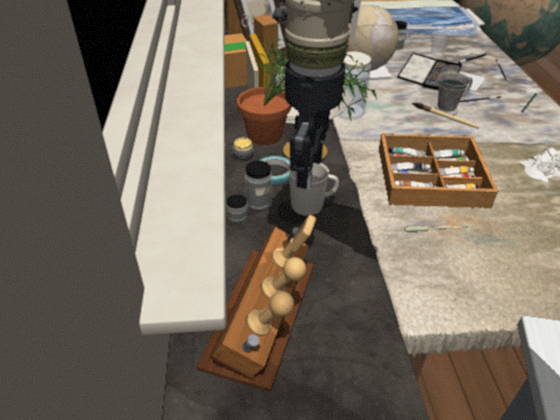

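The wrist view shows the paddle top at (282,199) with its pin at (232,210) and the near knob at (366,193). I'll check the paddle position in this second view.

Run:
```python
from h import *
W=cloud("wrist","1").reshape(-1,3)
o=np.array([.5866,-.1444,.0422]);a=np.radians(-7.1);xr=np.array([np.cos(a),np.sin(a),0]);yr=np.array([-np.sin(a),np.cos(a),0]);t=np.radians(25)
s=-np.sin(t)*xr+np.cos(t)*np.array([0,0,1]); xp=np.cos(t)*xr+np.sin(t)*np.array([0,0,1])
L=(W-o)@np.c_[xp,yr,s]
for lo,hi in((.09,.135),(.137,.15)):
    b=L[(np.abs(L[:,0])<.03)&(np.abs(L[:,1])<.035)&(L[:,2]>lo)&(L[:,2]<hi)]
    print(len(b),np.percentile(b,[2,50,98],axis=0).round(4))
b=L[(np.abs(L[:,0])<.04)&(np.abs(L[:,1]-.07)<.03)&(L[:,2]>.08)]
print("knob",np.percentile(b,[2,98],axis=0).round(4))
```

```text
296 [[ 0.0066 -0.02    0.0935]
 [ 0.0075 -0.0003  0.118 ]
 [ 0.0077  0.019   0.1346]]
1053 [[-0.0063 -0.0211  0.1375]
 [ 0.001  -0.0004  0.1407]
 [ 0.0072  0.0201  0.1423]]
knob [[-0.0235  0.0525  0.109 ]
 [ 0.0073  0.0831  0.1262]]
```

servo_tool(increments=[{"offset": [2, 0.3, 0], "yaw": 0}, {"offset": [4, 0.3, 0], "yaw": 0}, {"offset": [5.5, 0.3, 0], "yaw": 0}, {"offset": [6.5, 0.3, 0], "yaw": 0}, {"offset": [6.5, 0.3, 0], "yaw": 0}, {"offset": [6.5, 0.3, 0], "yaw": 0}, {"offset": [6.5, 0.3, 0], "yaw": 0}, {"offset": [6.5, 0.3, 0], "yaw": 0}])

```text
clock: 4.25
tcp_pos: [0.537, -0.1368, 0.1972]
orientation: [0.706, 0.043, 0.705, -0.044]
wrist_force: [0.0, 0.8, 0.5]
finger_gap: 0.0597
```

```bash
python3 st.py
```

```text
4.25 j [-0.3943  0.2833 -0.079   1.2068 -0.0001 -0.2709] tcp [ 0.537  -0.1368  0.1972] F [0.0233 0.7844 0.5262] M [-0.0015 -0.0213 -0.0002] gap 0.05965555923474663
[[ 0.0015  0.1231  0.9924]
 [-0.0008  0.9924 -0.1231]
 [-1.     -0.0006  0.0016]]
```

servo_tool(increments=[{"offset": [1.5, -0.15, -0.1], "yaw": 0}, {"offset": [3, -0.15, -0.1], "yaw": 0}, {"offset": [4.5, -0.15, -0.1], "yaw": 0}, {"offset": [5.5, -0.15, -0.1], "yaw": 0}, {"offset": [6.2, -0.15, -0.1], "yaw": 0}, {"offset": [6.2, -0.15, -0.1], "yaw": 0}, {"offset": [6.2, -0.15, -0.1], "yaw": 0}, {"offset": [6.2, -0.15, -0.1], "yaw": 0}])

```text
clock: 5.05
tcp_pos: [0.5358, -0.1381, 0.1351]
orientation: [0.706, 0.043, 0.705, -0.044]
wrist_force: [0.3, -0.1, 0.2]
finger_gap: 0.0597
```

```bash
python3 st.py
python3 - <<'E'
from workcell import env
import cv2,numpy as np
for n in ("wrist","side"):
    m=env.camera_model(n)
    p,d=env.read_camera(n); cv2.imwrite(f"pics/{n}2.png",p[:,:,::-1]); np.save(f"pics/{n}2.npy",d)
    np.save(f"pics/{n}2_T.npy",m["world_from_camera"])
from h import *
crop("side","2",210,150,350,330,"pics/c3.png",3)
E
```

```text
5.05 j [-0.3973  0.3174 -0.1892  1.0629 -0.0001 -0.2742] tcp [ 0.5358 -0.1381  0.1351] F [ 0.2632 -0.148   0.2312] M [ 0.0103  0.0617 -0.0409] gap 0.05967845934421095
[[ 0.0012  0.1228  0.9924]
 [-0.0006  0.9924 -0.1228]
 [-1.     -0.0004  0.0013]]
```

View pics/c3.png

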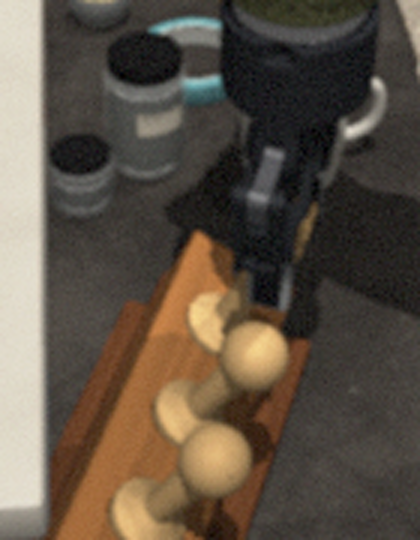

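View pics/wrist2.png

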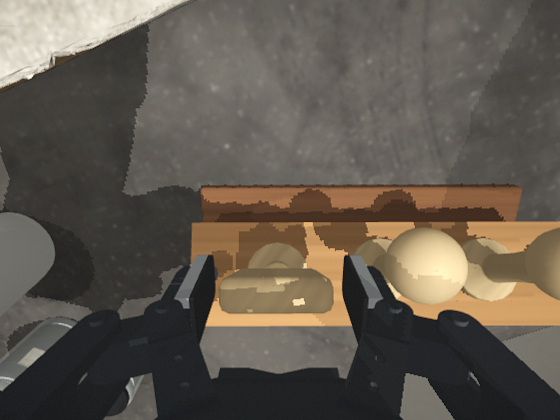

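The fingers straddle the paddle (pads at about x=200 and x=360, paddle 220–333 in the wrist view) and clear the knob. Closing.

servo_tool(increments=[{"offset": [0, 0, 0], "yaw": 0}, {"offset": [0, 0, 0], "yaw": 0}, {"offset": [0, 0, 0], "yaw": 0}, {"offset": [0, 0, 0], "yaw": 0}, {"offset": [0, 0, 0], "yaw": 0}, {"offset": [0, 0, 0], "yaw": 0}, {"offset": [0, 0, 0], "yaw": 0}, {"offset": [0, 0, 0], "yaw": 0}], claw=0, force=90)

```text
clock: 5.95
tcp_pos: [0.5354, -0.1382, 0.135]
orientation: [0.706, 0.043, 0.705, -0.044]
wrist_force: [-1.7, -0.5, 6.3]
finger_gap: 0.043
```

```bash
python3 st.py
```

```text
5.95 j [-0.3975  0.3171 -0.1897  1.063  -0.0005 -0.2741] tcp [ 0.5354 -0.1382  0.135 ] F [-1.7036 -0.5111  6.3363] M [-0.087   0.3244 -0.0756] gap 0.04303131854781224
[[ 0.0007  0.1231  0.9924]
 [-0.0008  0.9924 -0.1231]
 [-1.     -0.0007  0.0008]]
```

servo_tool(increments=[{"offset": [0, 0, 0], "yaw": 2}, {"offset": [0, 0, 0], "yaw": 5}, {"offset": [-0.02, 0, -0.01], "yaw": 8}, {"offset": [-0.04, 0, -0.02], "yaw": 11}, {"offset": [-0.06, 0, -0.03], "yaw": 14}, {"offset": [-0.08, 0, -0.04], "yaw": 17}, {"offset": [-0.09, 0, -0.04], "yaw": 20}, {"offset": [-0.09, 0, -0.04], "yaw": 20}])

```text
clock: 6.75
tcp_pos: [0.5381, -0.1286, 0.1362]
orientation: [0.69, 0.17, 0.687, -0.155]
wrist_force: [6.2, 25.0, 7.6]
finger_gap: 0.043
```

```bash
python3 st.py;cat > pic.py <<'E'
import sys
from workcell import env
import cv2,numpy as np
t=sys.argv[1]
for n in sys.argv[2:]:
    m=env.camera_model(n)
    p,d=env.read_camera(n); cv2.imwrite(f"pics/{n}{t}.png",p[:,:,::-1]); np.save(f"pics/{n}{t}.npy",d)
    np.save(f"pics/{n}{t}_T.npy",m["world_from_camera"])
E
python3 pic.py 3 wrist
```

```text
6.75 j [-0.3914  0.3152 -0.1893  1.0656  0.0215  0.0732] tcp [ 0.5381 -0.1286  0.1362] F [ 6.1668 24.9762  7.6118] M [ 7.3233 -2.6752  1.0756] gap 0.042963298157203775
[[ 0.0089  0.448   0.894 ]
 [ 0.0196  0.8938 -0.4481]
 [-0.9998  0.0214 -0.0008]]
```

View pics/wrist3.png

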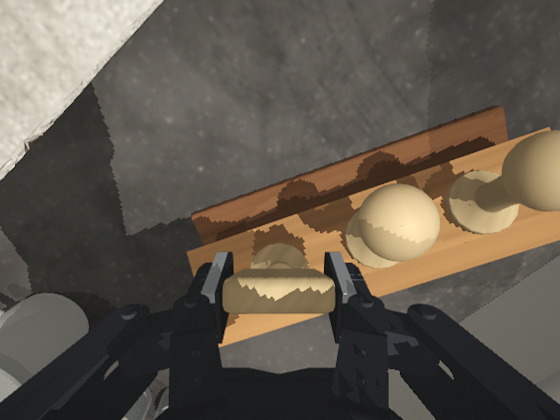

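The paddle (224–335) turned with the jaws, but with 25 N of side force. I'll check the collar and bar from the side.

```bash
python3 pic.py 3 side
python3 - <<'E'
from h import *
crop("side","3",210,200,340,350,"pics/c4.png",4)
W0=cloud("side");W1=cloud("side","3")
o=np.array([.5866,-.1444,.0422]);a=np.radians(-7.1);xr=np.array([np.cos(a),np.sin(a),0]);yr=np.array([-np.sin(a),np.cos(a),0]);t=np.radians(25)
s=-np.sin(t)*xr+np.cos(t)*np.array([0,0,1]); xp=np.cos(t)*xr+np.sin(t)*np.array([0,0,1])
for W in(W0,W1):
    L=((W-o)@np.c_[xp,yr,s]).reshape(-1,3)
    for y0 in(.035,.1,.16):
        b=L[(np.abs(L[:,1]-y0)<.01)&(L[:,0]>.02)&(L[:,0]<.033)&(np.abs(L[:,2]-.036)<.01)]; print(y0,len(b),np.median(b[:,2]).round(4))
    b=L[(np.abs(L[:,1])<.025)&(np.abs(L[:,0])<.03)&(L[:,2]>.04)&(L[:,2]<.05)];print("collar",len(b),np.percentile(b,[2,50,98],axis=0).round(4))
    b=L[(np.abs(L[:,1])<.025)&(np.abs(L[:,0])<.03)&(L[:,2]>.06)&(L[:,2]<.085)];print("stem",len(b),np.percentile(b,[2,50,98],axis=0).round(4))
E
```

```text
0.035 75 0.0358
0.1 84 0.0357
0.16 99 0.0359
collar 162 [[-0.0109 -0.0164  0.0404]
 [ 0.0094  0.0088  0.0443]
 [ 0.0193  0.0199  0.0496]]
stem 78 [[-0.0074 -0.0003  0.0611]
 [ 0.0036  0.0055  0.0682]
 [ 0.0087  0.0079  0.0843]]
0.035 67 0.0356
0.1 81 0.0361
0.16 94 0.036
collar 165 [[-0.0126 -0.0157  0.0402]
 [ 0.0101  0.0094  0.0453]
 [ 0.0201  0.0194  0.0499]]
stem 43 [[-0.0066  0.0029  0.0605]
 [ 0.001   0.0091  0.0668]
 [ 0.0088  0.0125  0.0759]]
```

View pics/c4.png

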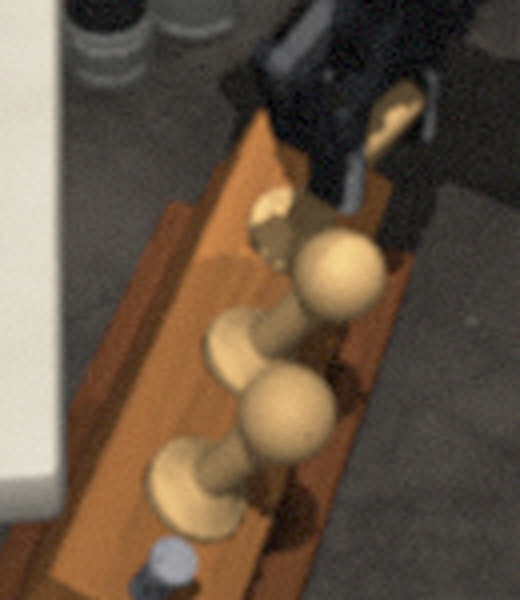

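The bar is unmoved and the spindle just leans in its socket slop, about 6°. I'll let the hand follow that lean during the sweeps to keep side force low, and compute rows for ±23° sweeps.

```bash
cat > sw.py <<'E'
import numpy as np,sys
# args: psi0 x0 y0 z0 (neutral, cm) psi1 p0 p1(mm)
def rows(cur,psi1,p0,p1,k=.035,n=8):
    psi0=cur[0];c,s=np.cos(np.radians(psi0)),np.sin(np.radians(psi0))
    for i in range(1,n+1):
        psi=psi0+(psi1-psi0)*i/n;p=p0+(p1-p0)*i/n
        X=np.array([-.0906*p,k*psi,-.0423*p+.1*(psi/20)**2])
        d=X-cur[1:]
        print([round(d[0],2),round(c*d[1]+s*d[2],2),round(-s*d[1]+c*d[2],2)],round(psi-psi0,1))
    print("end",[psi1,*X.round(3)])
    return np.array([psi1,*X])
if __name__=="__main__":
    c=rows(np.array([20,-.09,0,-.04]),-23,1,3)
    c=rows(c,23,3,6); c=rows(c,-23,6,9)
E
python3 sw.py
```

```text
[np.float64(-0.02), np.float64(0.49), np.float64(-0.14)] -5.4
[np.float64(-0.05), np.float64(0.3), np.float64(-0.11)] -10.8
[np.float64(-0.07), np.float64(0.12), np.float64(-0.07)] -16.1
[np.float64(-0.09), np.float64(-0.06), np.float64(-0.02)] -21.5
[np.float64(-0.11), np.float64(-0.24), np.float64(0.04)] -26.9
[np.float64(-0.14), np.float64(-0.41), np.float64(0.12)] -32.2
[np.float64(-0.16), np.float64(-0.58), np.float64(0.21)] -37.6
[np.float64(-0.18), np.float64(-0.74), np.float64(0.32)] -43.0
end [-23, np.float64(-0.272), np.float64(-0.805), np.float64(0.005)]
[np.float64(-0.03), np.float64(0.21), np.float64(0.01)] 5.8
[np.float64(-0.07), np.float64(0.42), np.float64(0.04)] 11.5
[np.float64(-0.1), np.float64(0.62), np.float64(0.08)] 17.2
[np.float64(-0.14), np.float64(0.82), np.float64(0.13)] 23.0
[np.float64(-0.17), np.float64(1.01), np.float64(0.21)] 28.8
[np.float64(-0.2), np.float64(1.19), np.float64(0.29)] 34.5
[np.float64(-0.24), np.float64(1.36), np.float64(0.39)] 40.2
[np.float64(-0.27), np.float64(1.53), np.float64(0.51)] 46.0
end [23, np.float64(-0.544), np.float64(0.805), np.float64(-0.122)]
[np.float64(-0.03), np.float64(-0.21), np.float64(0.01)] -5.8
[np.float64(-0.07), np.float64(-0.42), np.float64(0.04)] -11.5
[np.float64(-0.1), np.float64(-0.62), np.float64(0.08)] -17.2
[np.float64(-0.14), np.float64(-0.82), np.float64(0.13)] -23.0
[np.float64(-0.17), np.float64(-1.01), np.float64(0.21)] -28.8
[np.float64(-0.2), np.float64(-1.19), np.float64(0.29)] -34.5
[np.float64(-0.24), np.float64(-1.36), np.float64(0.39)] -40.2
[np.float64(-0.27), np.float64(-1.53), np.float64(0.51)] -46.0
end [-23, np.float64(-0.815), np.float64(-0.805), np.float64(-0.248)]
```

servo_tool(increments=[{"offset": [-0.02, 0.2, -0.1], "yaw": -5}, {"offset": [-0.05, 0.2, -0.1], "yaw": -11}, {"offset": [-0.07, 0.1, -0.07], "yaw": -16}, {"offset": [-0.09, -0.06, -0.02], "yaw": -21.5}, {"offset": [-0.11, -0.24, 0.04], "yaw": -27}, {"offset": [-0.14, -0.41, 0.12], "yaw": -32}, {"offset": [-0.16, -0.58, 0.21], "yaw": -37.5}, {"offset": [-0.18, -0.74, 0.32], "yaw": -43}])

```text
clock: 7.65
tcp_pos: [0.5364, -0.1522, 0.1371]
orientation: [0.701, -0.102, 0.7, 0.093]
wrist_force: [4.6, -17.6, -7.9]
finger_gap: 0.0429
```

```bash
python3 st.py
```

```text
7.65 j [-0.4146  0.3195 -0.1808  1.0627 -0.0107 -0.6916] tcp [ 0.5364 -0.1522  0.1371] F [  4.6272 -17.5758  -7.9322] M [-5.33   -1.1715 -1.1897] gap 0.042874307289817
[[ 0.0028 -0.2734  0.9619]
 [-0.0129  0.9618  0.2734]
 [-0.9999 -0.0132 -0.0008]]
```

servo_tool(increments=[{"offset": [-0.03, 0.22, 0.01], "yaw": 6}, {"offset": [-0.07, 0.44, 0.04], "yaw": 12}, {"offset": [-0.1, 0.64, 0.08], "yaw": 17.5}, {"offset": [-0.14, 0.86, 0.13], "yaw": 23}, {"offset": [-0.17, 1.06, 0.21], "yaw": 29}, {"offset": [-0.2, 1.26, 0.29], "yaw": 34.5}, {"offset": [-0.24, 1.46, 0.39], "yaw": 40}, {"offset": [-0.27, 1.65, 0.51], "yaw": 46}])

```text
clock: 8.45
tcp_pos: [0.5382, -0.1243, 0.139]
orientation: [0.685, 0.187, 0.681, -0.179]
wrist_force: [13.6, 14.0, -9.4]
finger_gap: 0.0426
```

```bash
python3 st.py; python3 pic.py 4 side
cat > bar.py <<'E'
from h import *
import sys
W=cloud("side",sys.argv[1])
o=np.array([.5866,-.1444,.0422]);a=np.radians(-7.1);xr=np.array([np.cos(a),np.sin(a),0]);yr=np.array([-np.sin(a),np.cos(a),0]);t=np.radians(25)
s=-np.sin(t)*xr+np.cos(t)*np.array([0,0,1]); xp=np.cos(t)*xr+np.sin(t)*np.array([0,0,1])
L=((W-o)@np.c_[xp,yr,s]).reshape(-1,3)
for y0 in(.035,.1,.16):
    b=L[(np.abs(L[:,1]-y0)<.01)&(L[:,0]>.02)&(L[:,0]<.033)&(np.abs(L[:,2]-.036)<.01)]; print(y0,len(b),np.median(b[:,2]).round(4))
b=L[(np.abs(L[:,1])<.022)&(L[:,0]<.02)&(L[:,0]>.004)&(L[:,2]>.039)&(L[:,2]<.085)];print("collar",len(b),np.percentile(b[:,2],[10,30,50,70,90]).round(4))
E
python3 bar.py 4; python3 -c "
from h import *
crop('side','4',210,200,340,350,'pics/c5.png',4)"
```

```text
8.45 j [-0.3791  0.3106 -0.1885  1.0686  0.0123  0.1447] tcp [ 0.5382 -0.1243  0.139 ] F [13.5828 13.9657 -9.4434] M [ 4.0545 -3.6795  1.1155] gap 0.042573446586337764
[[ 0.0075  0.5001  0.8659]
 [ 0.0103  0.8659 -0.5002]
 [-0.9999  0.0127  0.0013]]
0.035 69 0.036
0.1 80 0.0361
0.16 99 0.0361
collar 175 [0.0427 0.0466 0.049  0.0517 0.0611]
```

View pics/c5.png

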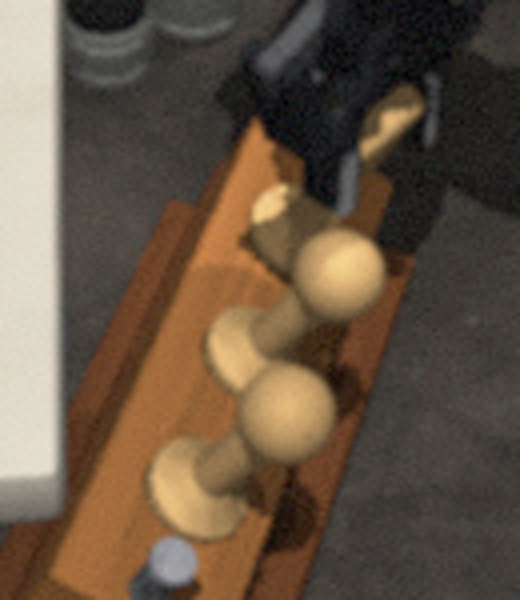

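```bash
sed -i 's/+.1\*(psi\/20)/+.25*(psi\/23)/; s/^    c=rows.*//' sw.py
cat >> sw.py <<'E'
    c=rows(np.array([23,-.544,.9,-.16]),-23,6,8,.04)
    c=rows(c,23,8,10.5,.04)
    c=rows(c,-23,10.5,13,.04)
E
sed -i '/^    c=rows(c,23,3/d' sw.py; python3 sw.py
```

```text
[np.float64(-0.02), np.float64(-0.18), np.float64(0.12)] -5.8
[np.float64(-0.04), np.float64(-0.43), np.float64(0.12)] -11.5
[np.float64(-0.07), np.float64(-0.66), np.float64(0.16)] -17.2
[np.float64(-0.09), np.float64(-0.88), np.float64(0.23)] -23.0
[np.float64(-0.11), np.float64(-1.09), np.float64(0.32)] -28.8
[np.float64(-0.14), np.float64(-1.29), np.float64(0.44)] -34.5
[np.float64(-0.16), np.float64(-1.47), np.float64(0.6)] -40.2
[np.float64(-0.18), np.float64(-1.65), np.float64(0.78)] -46.0
end [-23, np.float64(-0.725), np.float64(-0.92), np.float64(-0.088)]
[np.float64(-0.03), np.float64(0.26), np.float64(-0.02)] 5.8
[np.float64(-0.06), np.float64(0.51), np.float64(-0.02)] 11.5
[np.float64(-0.08), np.float64(0.74), np.float64(0.02)] 17.2
[np.float64(-0.11), np.float64(0.97), np.float64(0.08)] 23.0
[np.float64(-0.14), np.float64(1.18), np.float64(0.17)] 28.8
[np.float64(-0.17), np.float64(1.37), np.float64(0.29)] 34.5
[np.float64(-0.2), np.float64(1.56), np.float64(0.44)] 40.2
[np.float64(-0.23), np.float64(1.74), np.float64(0.62)] 46.0
end [23, np.float64(-0.951), np.float64(0.92), np.float64(-0.194)]
[np.float64(-0.03), np.float64(-0.26), np.float64(-0.02)] -5.8
[np.float64(-0.06), np.float64(-0.51), np.float64(-0.02)] -11.5
[np.float64(-0.08), np.float64(-0.74), np.float64(0.02)] -17.2
[np.float64(-0.11), np.float64(-0.97), np.float64(0.08)] -23.0
[np.float64(-0.14), np.float64(-1.18), np.float64(0.17)] -28.8
[np.float64(-0.17), np.float64(-1.37), np.float64(0.29)] -34.5
[np.float64(-0.2), np.float64(-1.56), np.float64(0.44)] -40.2
[np.float64(-0.23), np.float64(-1.74), np.float64(0.62)] -46.0
end [-23, np.float64(-1.178), np.float64(-0.92), np.float64(-0.3)]
```

servo_tool(increments=[{"offset": [-0.02, -0.18, 0.05], "yaw": -6}, {"offset": [-0.04, -0.43, 0.1], "yaw": -12}, {"offset": [-0.07, -0.66, 0.16], "yaw": -17.5}, {"offset": [-0.09, -0.88, 0.23], "yaw": -23}, {"offset": [-0.11, -1.09, 0.32], "yaw": -29}, {"offset": [-0.14, -1.29, 0.44], "yaw": -34.5}, {"offset": [-0.16, -1.47, 0.6], "yaw": -40}, {"offset": [-0.18, -1.65, 0.78], "yaw": -46}])

```text
clock: 9.3
tcp_pos: [0.5348, -0.1527, 0.1414]
orientation: [0.7, -0.102, 0.7, 0.093]
wrist_force: [5.5, -16.9, -9.2]
finger_gap: 0.0428
```

servo_tool(increments=[{"offset": [-0.03, 0.26, -0.02], "yaw": 6}, {"offset": [-0.06, 0.51, -0.02], "yaw": 12}, {"offset": [-0.08, 0.74, 0.02], "yaw": 17.5}, {"offset": [-0.11, 0.97, 0.08], "yaw": 23}, {"offset": [-0.14, 1.18, 0.17], "yaw": 29}, {"offset": [-0.17, 1.37, 0.29], "yaw": 34.5}, {"offset": [-0.2, 1.56, 0.44], "yaw": 40}, {"offset": [-0.23, 1.74, 0.62], "yaw": 46}])

```text
clock: 10.1
tcp_pos: [0.5371, -0.1237, 0.143]
orientation: [0.684, 0.187, 0.682, -0.179]
wrist_force: [11.8, 14.0, -7.8]
finger_gap: 0.0424
```

```bash
python3 st.py; python3 pic.py 5 side; python3 bar.py 5; python3 -c "
from h import *
crop('side','5',210,200,340,350,'pics/c6.png',4)"
```

```text
10.1 j [-0.3788  0.3071 -0.1833  1.079   0.0124  0.145 ] tcp [ 0.5371 -0.1237  0.143 ] F [11.8474 14.0441 -7.8204] M [ 4.2349 -3.0816  1.0341] gap 0.042431351482939236
[[ 0.0059  0.5001  0.8659]
 [ 0.011   0.8659 -0.5002]
 [-0.9999  0.0125 -0.0004]]
0.035 70 0.0358
0.1 78 0.036
0.16 99 0.0362
collar 179 [0.0463 0.0502 0.0532 0.0557 0.0647]
```

View pics/c6.png

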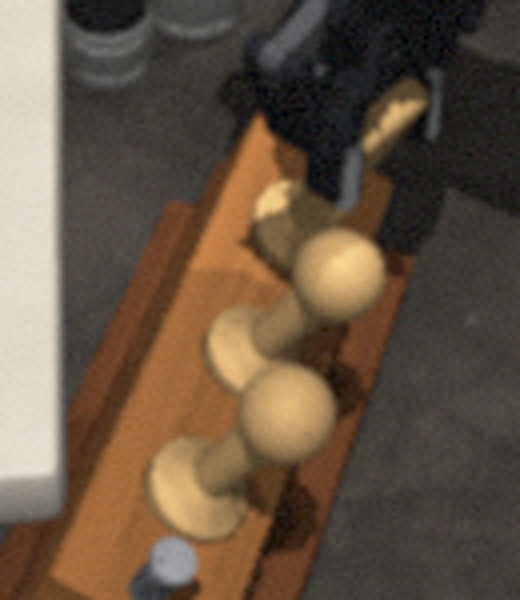

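The collar has come up about 8 mm and the bar is still on its bed. Continuing.

servo_tool(increments=[{"offset": [-0.03, -0.26, -0.02], "yaw": -6}, {"offset": [-0.06, -0.51, -0.02], "yaw": -12}, {"offset": [-0.08, -0.74, 0.02], "yaw": -17.5}, {"offset": [-0.11, -0.97, 0.08], "yaw": -23}, {"offset": [-0.14, -1.18, 0.17], "yaw": -29}, {"offset": [-0.17, -1.37, 0.29], "yaw": -34.5}, {"offset": [-0.2, -1.56, 0.44], "yaw": -40}, {"offset": [-0.23, -1.74, 0.62], "yaw": -46}])

```text
clock: 10.95
tcp_pos: [0.5329, -0.1529, 0.1459]
orientation: [0.7, -0.102, 0.7, 0.093]
wrist_force: [5.3, -18.4, -11.1]
finger_gap: 0.043
```

servo_tool(increments=[{"offset": [-0.03, 0.26, -0.02], "yaw": 6}, {"offset": [-0.06, 0.51, -0.02], "yaw": 12}, {"offset": [-0.08, 0.74, 0.02], "yaw": 17.5}, {"offset": [-0.11, 0.97, 0.08], "yaw": 23}, {"offset": [-0.14, 1.18, 0.17], "yaw": 29}, {"offset": [-0.17, 1.37, 0.29], "yaw": 34.5}, {"offset": [-0.2, 1.56, 0.44], "yaw": 40}, {"offset": [-0.23, 1.74, 0.62], "yaw": 46}])

```text
clock: 11.75
tcp_pos: [0.5351, -0.1229, 0.1476]
orientation: [0.684, 0.188, 0.682, -0.178]
wrist_force: [11.6, 15.3, -8.0]
finger_gap: 0.043
```

```bash
python3 st.py; python3 pic.py 6 side; python3 bar.py 6
```

```text
11.75 j [-0.3795  0.3    -0.1813  1.088   0.0136  0.1437] tcp [ 0.5351 -0.1229  0.1476] F [11.6432 15.2723 -7.9848] M [ 4.7254 -3.3111  1.1495] gap 0.04302848275853218
[[ 0.0064  0.4997  0.8662]
 [ 0.0121  0.8661 -0.4997]
 [-0.9999  0.0137 -0.0005]]
0.035 75 0.036
0.1 85 0.0363
0.16 97 0.036
collar 177 [0.0516 0.0559 0.0581 0.061  0.0701]
```

servo_tool(increments=[{"offset": [-0.03, -0.26, -0.02], "yaw": -6}, {"offset": [-0.06, -0.51, -0.02], "yaw": -12}, {"offset": [-0.08, -0.74, 0.02], "yaw": -17.5}, {"offset": [-0.11, -0.97, 0.08], "yaw": -23}, {"offset": [-0.14, -1.18, 0.17], "yaw": -29}, {"offset": [-0.17, -1.37, 0.29], "yaw": -34.5}, {"offset": [-0.2, -1.56, 0.44], "yaw": -40}, {"offset": [-0.23, -1.74, 0.62], "yaw": -46}])

```text
clock: 12.6
tcp_pos: [0.5309, -0.1531, 0.1507]
orientation: [0.7, -0.103, 0.7, 0.092]
wrist_force: [5.5, -19.7, -10.7]
finger_gap: 0.0428
```

servo_tool(increments=[{"offset": [-0.03, 0.26, -0.02], "yaw": 6}, {"offset": [-0.06, 0.51, -0.02], "yaw": 12}, {"offset": [-0.08, 0.74, 0.02], "yaw": 17.5}, {"offset": [-0.11, 0.97, 0.08], "yaw": 23}, {"offset": [-0.14, 1.18, 0.17], "yaw": 29}, {"offset": [-0.17, 1.37, 0.29], "yaw": 34.5}, {"offset": [-0.2, 1.56, 0.44], "yaw": 40}, {"offset": [-0.23, 1.74, 0.62], "yaw": 46}])

```text
clock: 13.4
tcp_pos: [0.5331, -0.1222, 0.1522]
orientation: [0.684, 0.188, 0.682, -0.178]
wrist_force: [12.3, 15.8, -7.3]
finger_gap: 0.0432
```

```bash
python3 st.py; python3 pic.py 7 side; python3 bar.py 7
```

```text
13.4 j [-0.3804  0.293  -0.1792  1.0973  0.0148  0.1426] tcp [ 0.5331 -0.1222  0.1522] F [12.3026 15.7551 -7.2605] M [ 5.1915 -3.4604  1.1941] gap 0.043180660086126706
[[ 0.0067  0.4994  0.8664]
 [ 0.0133  0.8663 -0.4994]
 [-0.9999  0.0149 -0.0008]]
0.035 69 0.0358
0.1 82 0.036
0.16 98 0.0363
collar 188 [0.0545 0.0598 0.0624 0.0659 0.0724]
```

servo_tool(increments=[{"offset": [-0.03, -0.26, -0.02], "yaw": -6}, {"offset": [-0.06, -0.51, -0.02], "yaw": -12}, {"offset": [-0.08, -0.74, 0.02], "yaw": -17.5}, {"offset": [-0.11, -0.97, 0.08], "yaw": -23}, {"offset": [-0.14, -1.18, 0.17], "yaw": -29}, {"offset": [-0.17, -1.37, 0.29], "yaw": -34.5}, {"offset": [-0.2, -1.56, 0.44], "yaw": -40}, {"offset": [-0.23, -1.74, 0.62], "yaw": -46}])

```text
clock: 14.25
tcp_pos: [0.5288, -0.1532, 0.1557]
orientation: [0.701, -0.103, 0.7, 0.092]
wrist_force: [4.1, -21.0, -8.0]
finger_gap: 0.0428
```

servo_tool(increments=[{"offset": [-0.03, 0.26, -0.02], "yaw": 6}, {"offset": [-0.06, 0.51, -0.02], "yaw": 12}, {"offset": [-0.08, 0.74, 0.02], "yaw": 17.5}, {"offset": [-0.11, 0.97, 0.08], "yaw": 23}, {"offset": [-0.14, 1.18, 0.17], "yaw": 29}, {"offset": [-0.17, 1.37, 0.29], "yaw": 34.5}, {"offset": [-0.2, 1.56, 0.44], "yaw": 40}, {"offset": [-0.23, 1.74, 0.62], "yaw": 46}])

```text
clock: 15.05
tcp_pos: [0.5311, -0.1218, 0.157]
orientation: [0.684, 0.188, 0.682, -0.177]
wrist_force: [11.9, 17.0, -6.1]
finger_gap: 0.0426
```

```bash
python3 st.py; python3 pic.py 8 side; python3 bar.py 8
```

```text
15.05 j [-0.3814  0.2859 -0.1767  1.1065  0.0152  0.1416] tcp [ 0.5311 -0.1218  0.157 ] F [11.9307 17.0285 -6.0959] M [ 5.2911 -3.4784  1.2002] gap 0.04262715820591065
[[ 0.0072  0.4994  0.8664]
 [ 0.0135  0.8663 -0.4994]
 [-0.9999  0.0153 -0.0005]]
0.035 71 0.0358
0.1 82 0.0361
0.16 97 0.0358
collar 199 [0.0453 0.0632 0.0671 0.0696 0.0751]
```

servo_tool(increments=[{"offset": [-0.03, -0.26, -0.02], "yaw": -6}, {"offset": [-0.06, -0.51, -0.02], "yaw": -12}, {"offset": [-0.08, -0.74, 0.02], "yaw": -17.5}, {"offset": [-0.11, -0.97, 0.08], "yaw": -23}, {"offset": [-0.14, -1.18, 0.17], "yaw": -29}, {"offset": [-0.17, -1.37, 0.29], "yaw": -34.5}, {"offset": [-0.2, -1.56, 0.44], "yaw": -40}, {"offset": [-0.23, -1.74, 0.62], "yaw": -46}])

```text
clock: 15.9
tcp_pos: [0.5272, -0.153, 0.1605]
orientation: [0.701, -0.103, 0.7, 0.092]
wrist_force: [4.8, -20.4, -8.5]
finger_gap: 0.043
```

servo_tool(increments=[{"offset": [-0.03, 0.26, -0.02], "yaw": 6}, {"offset": [-0.06, 0.51, -0.02], "yaw": 12}, {"offset": [-0.08, 0.74, 0.02], "yaw": 17.5}, {"offset": [-0.11, 0.97, 0.08], "yaw": 23}, {"offset": [-0.11, 0.97, 0.08], "yaw": 23}, {"offset": [-0.11, 0.97, 0.08], "yaw": 23}, {"offset": [-0.11, 0.97, 0.08], "yaw": 23}, {"offset": [-0.11, 0.97, 0.08], "yaw": 23}])

```text
clock: 16.7
tcp_pos: [0.5226, -0.1361, 0.1608]
orientation: [0.706, 0.043, 0.706, -0.043]
wrist_force: [1.0, 0.4, -1.0]
finger_gap: 0.0424
```

```bash
python3 st.py; python3 pic.py 9 side wrist; python3 bar.py 9; python3 -c "
from h import *
crop('side','9',210,200,340,350,'pics/c9.png',4)"
```

```text
16.7 j [-0.4036  0.2774 -0.1784  1.1152  0.     -0.2814] tcp [ 0.5226 -0.1361  0.1608] F [ 1.0028  0.3775 -0.9771] M [ 0.0205 -0.0292  0.0251] gap 0.04242628079811601
[[-0.0002  0.1218  0.9926]
 [ 0.0001  0.9926 -0.1218]
 [-1.      0.0001 -0.0002]]
0.035 66 0.0359
0.1 86 0.036
0.16 98 0.0358
collar 208 [0.0467 0.0661 0.0717 0.0738 0.0785]
```

View pics/c9.png

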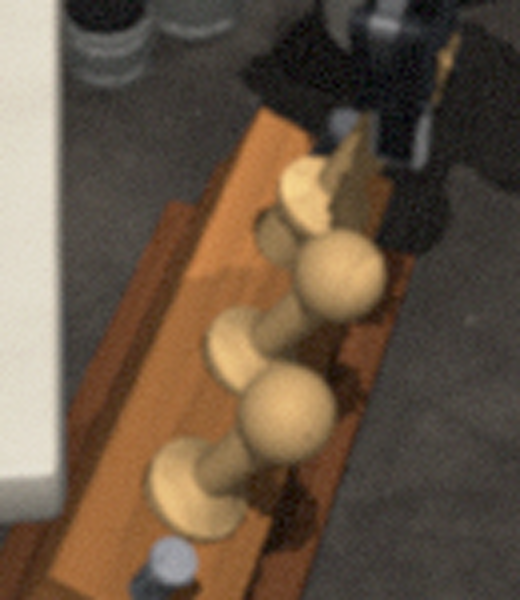

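View pics/wrist9.png

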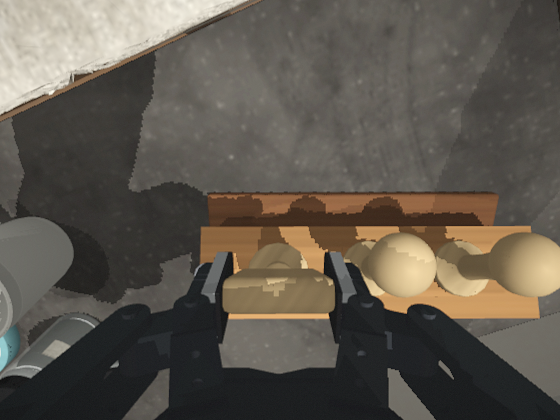

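Force is near zero and the shank is visible under the raised collar, so the jaws have let go. Pulling out along the axis.

servo_tool(increments=[{"offset": [-0.36, 0, -0.17], "yaw": 0}, {"offset": [-0.72, 0, -0.34], "yaw": 0}, {"offset": [-1.09, 0, -0.51], "yaw": 0}, {"offset": [-1.45, 0, -0.68], "yaw": 0}, {"offset": [-1.81, 0, -0.84], "yaw": 0}, {"offset": [-2.17, 0, -1.01], "yaw": 0}, {"offset": [-2.5, 0, -1.17], "yaw": 0}, {"offset": [-2.9, 0, -1.35], "yaw": 0}])

```text
clock: 17.6
tcp_pos: [0.509, -0.1345, 0.1903]
orientation: [0.706, 0.044, 0.706, -0.044]
wrist_force: [0.2, -1.3, -1.4]
finger_gap: 0.0426
```

servo_tool(increments=[{"offset": [-1, 0, -0.3], "yaw": 0}, {"offset": [-2, 0, -0.4], "yaw": 0}, {"offset": [-3, 0, -0.5], "yaw": 0}, {"offset": [-4, 0, -0.6], "yaw": 0}, {"offset": [-5, 0, -0.6], "yaw": 0}, {"offset": [-6, 0, -0.6], "yaw": 0}, {"offset": [-7, 0, -0.6], "yaw": 0}, {"offset": [-7, 0, -0.6], "yaw": 0}])

```text
clock: 18.4
tcp_pos: [0.5041, -0.1342, 0.2617]
orientation: [0.707, 0.043, 0.705, -0.044]
wrist_force: [-0.1, -0.3, -1.8]
finger_gap: 0.0426
```

```bash
python3 st.py; python3 pic.py 10 side top; python3 bar.py 10
```

```text
18.4 j [-0.414   0.1996 -0.0298  1.3386 -0.0001 -0.2909] tcp [ 0.5041 -0.1342  0.2617] F [-0.1443 -0.3091 -1.7948] M [-0.0056 -0.0028 -0.0445] gap 0.042625596894968046
[[ 0.0025  0.1228  0.9924]
 [-0.0012  0.9924 -0.1228]
 [-1.     -0.0009  0.0027]]
0.035 70 0.0357
0.1 81 0.0359
0.16 102 0.0361
collar 1 [0.0391 0.0391 0.0391 0.0391 0.0391]
```

View pics/side10.png

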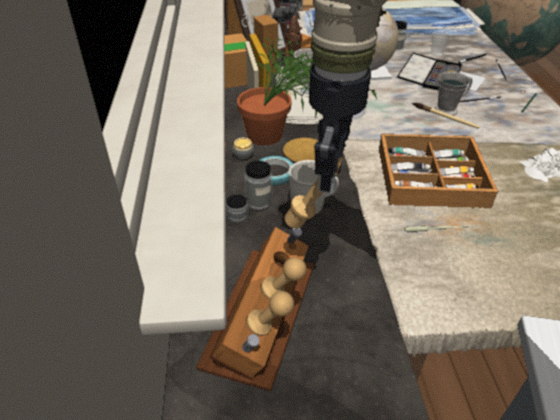

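View pics/top10.png

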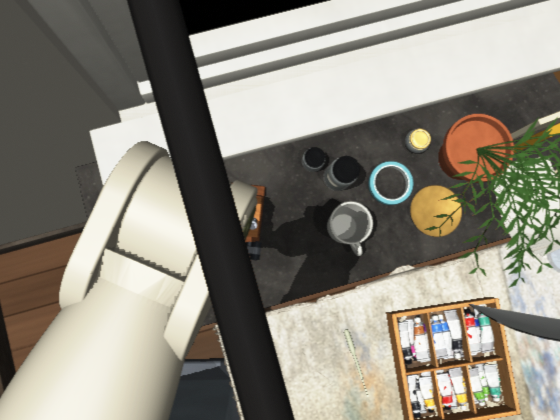

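Spindle is out (shank at about (302,210) in the side view), both knobs are in their sockets and the bar is down. Now the mug axis and how the spindle hangs in the jaws.

```bash
python3 - <<'E'
from h import *
from scipy.optimize import least_squares
for n in("top","side"):
    W=cloud(n).reshape(-1,3)
    b=W[(W[:,2]>.088)&(W[:,2]<.099)&(np.abs(W[:,0]-.57)<.07)&(np.abs(W[:,1]+.4)<.07)]
    c=np.array([.57,-.4,.04])
    for _ in range(5):
        r=np.abs(np.linalg.norm(b[:,:2]-c[:2],axis=1)-c[2]);q=b[r<.012]
        c=least_squares(lambda x:np.linalg.norm(q[:,:2]-x[:2],axis=1)-x[2],c,loss="soft_l1",f_scale=.002).x
    print(n,len(q),c.round(4),np.percentile(q[:,2],[5,95]).round(4), q[:,:2].min(0).round(4),q[:,:2].max(0).round(4))
# top outer profile slices
W=cloud("top").reshape(-1,3)
b=W[(W[:,2]>.003)&(W[:,2]<.02)&(np.linalg.norm(W[:,:2]-[.572,-.4],axis=1)<.03)];print("floor",len(b),np.median(b,axis=0).round(4))
# handle
b=W[(W[:,2]>.03)&(np.linalg.norm(W[:,:2]-c[:2],axis=1)>.047)&(np.linalg.norm(W[:,:2]-c[:2],axis=1)<.075)];print("handle",len(b),b.mean(0).round(4) if len(b) else "")
b=W[(W[:,2]>.085)&(np.linalg.norm(W[:,:2]-[.66,-.37],axis=1)<.045)];print("jar",b.mean(0).round(4),b.min(0).round(3),b.max(0).round(3))
# spindle
W=cloud("side","10").reshape(-1,3)
s=np.array([-.4194,.0522,.9063]);a=np.radians(-7.1);yr=np.array([-np.sin(a),np.cos(a),0]);xp=np.cross(yr,s)
g=np.array([.5041,-.1342,.2617+.019]); L=(W-g)@np.c_[xp,yr,s]
for k in np.arange(-.13,-.02,.006):
    b=L[(np.abs(L[:,2]-k)<.003)&(np.abs(L[:,0])<.04)&(np.abs(L[:,1])<.04)]
    if len(b)>4: print(round(k,3),len(b),"x",np.percentile(b[:,0],[3,97]).round(4),"y",np.percentile(b[:,1],[3,97]).round(4))
E
python3 -c "
from h import *
crop('side','10',230,130,360,260,'pics/c10.png',4)"
```

```text
top 271 [ 0.558  -0.3807  0.0394] [0.0889 0.095 ] [ 0.5179 -0.4219] [ 0.5986 -0.3405]
side 232 [ 0.5567 -0.3805  0.0394] [0.0885 0.0942] [ 0.5153 -0.4233] [ 0.5974 -0.3396]
floor 314 [ 0.5647 -0.3916  0.0072]
handle 69 [ 0.505  -0.399   0.0581]
jar [ 0.6637 -0.3742  0.0939] [ 0.638 -0.402  0.085] [ 0.69  -0.349  0.101]
-0.118 48 x [-0.0135  0.0145] y [0.004  0.0159]
-0.112 50 x [-0.0132  0.0146] y [0.0026 0.0159]
-0.106 55 x [-0.014   0.0145] y [0.0033 0.0157]
-0.1 53 x [-0.012  0.015] y [0.0022 0.0158]
-0.094 45 x [-0.0127  0.0128] y [0.0071 0.0165]
-0.088 22 x [-0.0131  0.0197] y [0.0007 0.02  ]
-0.082 161 x [-0.0198  0.0188] y [-0.0138  0.0206]
-0.076 159 x [-0.0159  0.0152] y [-0.0086  0.0152]
-0.07 49 x [-0.0097  0.0086] y [-0.0006  0.0104]
-0.064 34 x [-0.0086  0.0076] y [-0.0002  0.0092]
-0.058 38 x [-0.0081  0.0072] y [0.0019 0.0091]
-0.052 27 x [-0.0074  0.0075] y [0.0011 0.0093]
-0.046 28 x [-0.0064  0.0079] y [0.0014 0.0095]
-0.04 11 x [0.0046 0.0084] y [0.0002 0.008 ]
-0.034 28 x [-0.0058  0.0087] y [-0.0073  0.0215]
-0.028 42 x [-0.0068  0.0064] y [-0.0063  0.0231]
-0.022 25 x [-0.0053  0.0063] y [0.0064 0.0222]
```

View pics/c10.png

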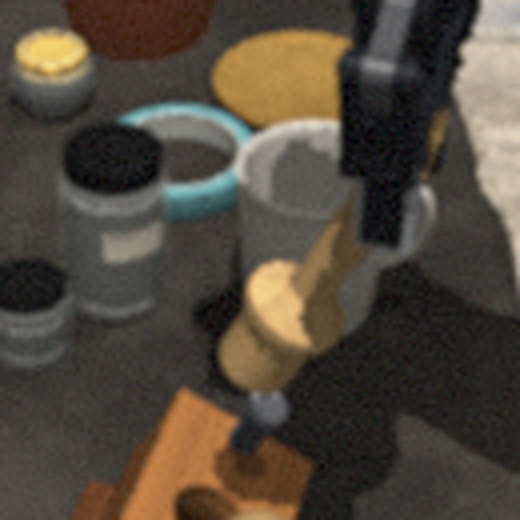

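Mug axis is at about (0.557, −0.381), rim at z 0.093. The spindle hangs at the rack's 25° lean, with its lower end 121 mm from the grip. Carrying it over the mug.

servo_tool(increments=[{"offset": [0, -1, 0.2], "yaw": 0}, {"offset": [0, -2.5, 0.5], "yaw": 0}, {"offset": [0, -4.5, 0.8], "yaw": 0}, {"offset": [0, -6.5, 1.2], "yaw": 0}, {"offset": [0, -8.5, 1.6], "yaw": 0}, {"offset": [0, -10.5, 2], "yaw": 0}, {"offset": [0, -12.5, 2.4], "yaw": 0}, {"offset": [0, -14.5, 2.7], "yaw": 0}])

```text
clock: 19.3
tcp_pos: [0.5122, -0.283, 0.2597]
orientation: [0.706, 0.044, 0.706, -0.044]
wrist_force: [0.2, 0.3, -1.3]
finger_gap: 0.0431
```

servo_tool(increments=[{"offset": [0, -2, 0.4], "yaw": 0}, {"offset": [0, -4, 0.8], "yaw": 0}, {"offset": [0, -6, 1.2], "yaw": 0}, {"offset": [0, -7.5, 1.5], "yaw": 0}, {"offset": [0, -8.7, 1.7], "yaw": 0}, {"offset": [0, -9.3, 1.8], "yaw": 0}, {"offset": [0, -9.3, 1.8], "yaw": 0}, {"offset": [0, -9.3, 1.8], "yaw": 0}])

```text
clock: 20.1
tcp_pos: [0.5187, -0.375, 0.26]
orientation: [0.706, 0.044, 0.706, -0.043]
wrist_force: [0.4, 1.2, -0.7]
finger_gap: 0.043
```

```bash
python3 st.py; python3 pic.py 11 side top wrist; python3 -c "
from h import *
crop('side','11',220,80,370,260,'pics/c11.png',3)
crop('top','11',280,130,430,290,'pics/c11t.png',3)"
```

```text
20.1 j [-0.7514  0.4423  0.3048  1.4336  0.0002 -0.6286] tcp [ 0.5187 -0.375   0.26  ] F [ 0.3506  1.1614 -0.6884] M [-0.0343  0.0541  0.0253] gap 0.04301517558978272
[[-0.0001  0.1225  0.9925]
 [ 0.0004  0.9925 -0.1225]
 [-1.      0.0004 -0.0001]]
```

View pics/c11.png

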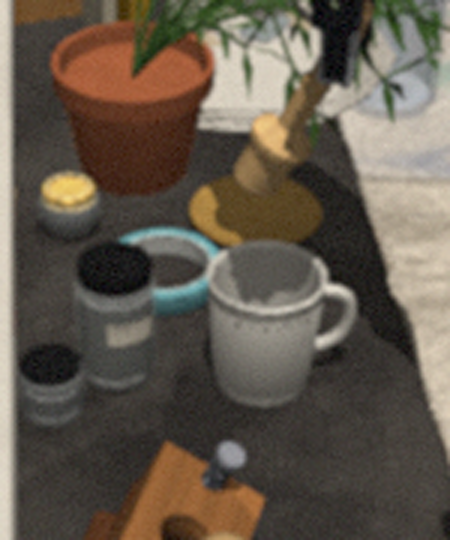

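View pics/c11t.png

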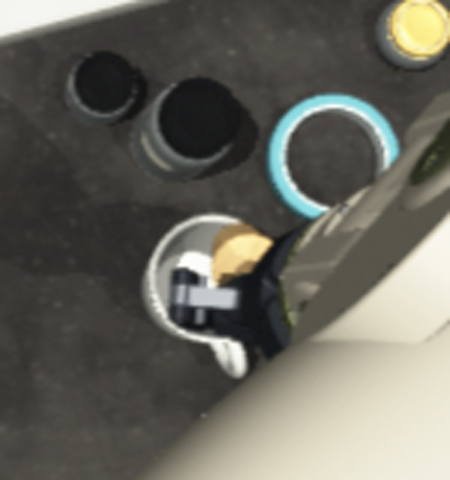

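View pics/wrist11.png

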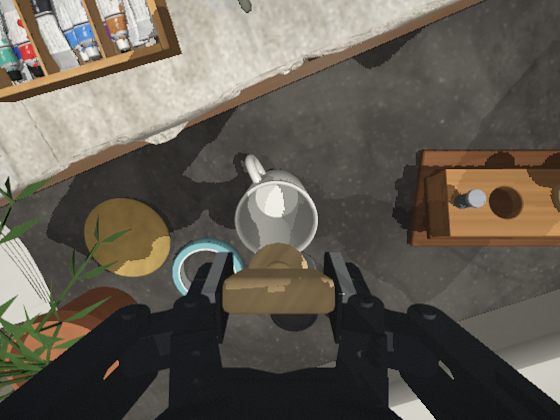

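Run:
```python
from h import *
from scipy.optimize import least_squares
W=cloud("wrist","11").reshape(-1,3)
b=W[(W[:,2]>.086)&(W[:,2]<.099)&(np.abs(W[:,0]-.557)<.06)&(np.abs(W[:,1]+.381)<.06)]
c=np.array([.557,-.381,.04])
for _ in range(5):
    r=np.abs(np.linalg.norm(b[:,:2]-c[:2],axis=1)-c[2]);q=b[r<.008]
    c=least_squares(lambda x:np.linalg.norm(q[:,:2]-x[:2],axis=1)-x[2],c,loss="soft_l1",f_scale=.002).x
print("mug",len(q),c.round(4))
s=np.array([-.4194,.0522,.9063]);a=np.radians(-7.1);yr=np.array([-np.sin(a),np.cos(a),0]);xp=np.cross(yr,s)
g=np.array([.5187,-.375,.26+.019])
for n in("side","wrist"):
  L=(cloud(n,"11").reshape(-1,3)-g)@np.c_[xp,yr,s]
  for k in (-.12,-.114,-.108,-.1,-.082,-.064,-.058,-.052):
    b=L[(np.abs(L[:,2]-k)<.003)&(np.abs(L[:,0])<.04)&(np.abs(L[:,1])<.04)]
    if len(b)>4: print(n,round(k,3),len(b),"x",np.percentile(b[:,0],[3,97]).round(4),"y",np.percentile(b[:,1],[3,97]).round(4))
```

```text
mug 911 [ 0.557  -0.3812  0.0391]
side -0.12 26 x [-0.0141  0.0129] y [0.0035 0.0162]
side -0.114 44 x [-0.0157  0.0137] y [0.0004 0.0151]
side -0.108 39 x [-0.0143  0.0132] y [0.0058 0.0155]
side -0.1 45 x [-0.0144  0.0144] y [0.0029 0.0161]
side -0.082 101 x [-0.0197  0.0185] y [-0.0088  0.02  ]
side -0.064 25 x [-0.0089  0.0074] y [-0.0008  0.0101]
side -0.058 26 x [-0.0082  0.0067] y [0.0009 0.009 ]
side -0.052 28 x [-0.0087  0.0076] y [-0.0013  0.0085]
wrist -0.082 497 x [-0.0202 -0.0049] y [-0.0178  0.0186]
wrist -0.064 6 x [-0.0089 -0.0083] y [-0.002   0.0035]
```

servo_tool(increments=[{"offset": [2, -0.1, 0], "yaw": 0}, {"offset": [4, -0.1, 0], "yaw": 0}, {"offset": [6, -0.1, 0], "yaw": 0}, {"offset": [8, -0.1, 0], "yaw": 0}, {"offset": [10, -0.1, 0], "yaw": 0}, {"offset": [11.5, -0.1, 0], "yaw": 0}, {"offset": [12.5, -0.1, 0], "yaw": 0}, {"offset": [13, -0.1, 0], "yaw": 0}])

```text
clock: 21.05
tcp_pos: [0.5183, -0.3758, 0.1292]
orientation: [0.705, 0.044, 0.706, -0.043]
wrist_force: [-0.1, -0.4, -1.4]
finger_gap: 0.0423
```

```bash
python3 st.py; python3 pic.py 12 side wrist; python3 -c "
from h import *
crop('side','12',220,100,370,260,'pics/c12.png',3)"
```

```text
21.05 j [-0.7526  0.4833  0.0478  1.1363 -0.     -0.63  ] tcp [ 0.5183 -0.3758  0.1292] F [-0.1448 -0.3857 -1.422 ] M [-0.0393  0.079   0.0152] gap 0.04225850622874894
[[-0.0008  0.1223  0.9925]
 [ 0.0007  0.9925 -0.1223]
 [-1.      0.0006 -0.0009]]
```

View pics/c12.png

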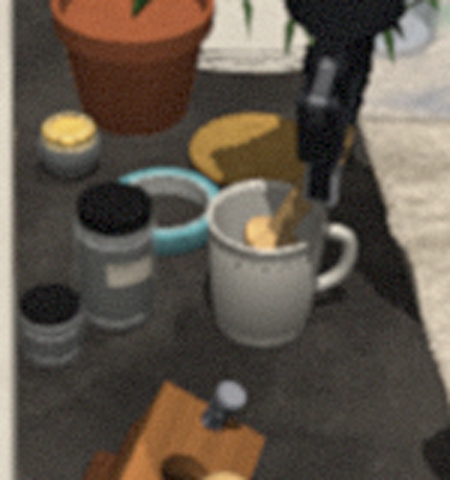

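The spindle is inside the mug, no contact force. The last ~2 cm go slowly.

servo_tool(increments=[{"offset": [0.3, 0, 0.05], "yaw": 0}, {"offset": [0.6, 0, 0.05], "yaw": 0}, {"offset": [0.9, 0, 0.05], "yaw": 0}, {"offset": [1.2, 0, 0.05], "yaw": 0}, {"offset": [1.5, 0, 0.05], "yaw": 0}, {"offset": [1.7, 0, 0.05], "yaw": 0}, {"offset": [1.8, 0, 0.05], "yaw": 0}, {"offset": [1.8, 0, 0.05], "yaw": 0}])

```text
clock: 21.95
tcp_pos: [0.519, -0.3765, 0.1118]
orientation: [0.706, 0.044, 0.706, -0.043]
wrist_force: [-0.5, -0.2, -1.2]
finger_gap: 0.0428
```

```bash
python3 st.py
```

```text
21.95 j [-0.7527  0.4952  0.0224  1.0984 -0.0001 -0.6295] tcp [ 0.519  -0.3765  0.1118] F [-0.4508 -0.1762 -1.1742] M [ 0.0222  0.0631 -0.0321] gap 0.04278688288705804
[[-0.0003  0.1229  0.9924]
 [ 0.0002  0.9924 -0.1229]
 [-1.      0.0001 -0.0003]]
```

servo_tool(increments=[{"offset": [0.05, 0, 0], "yaw": 0}, {"offset": [0.1, 0, 0], "yaw": 0}, {"offset": [0.15, 0, 0], "yaw": 0}, {"offset": [0.2, 0, 0], "yaw": 0}, {"offset": [0.25, 0, 0], "yaw": 0}, {"offset": [0.3, 0, 0], "yaw": 0}, {"offset": [0.3, 0, 0], "yaw": 0}, {"offset": [0.3, 0, 0], "yaw": 0}])

```text
clock: 22.75
tcp_pos: [0.5191, -0.3766, 0.109]
orientation: [0.706, 0.043, 0.706, -0.044]
wrist_force: [-0.6, -0.9, -1.5]
finger_gap: 0.0428
```

```bash
python3 st.py; python3 pic.py 13 side wrist; python3 -c "
from h import *
crop('side','13',220,100,370,260,'pics/c13.png',3)"
```

```text
22.75 j [-0.7527  0.4969  0.0181  1.092  -0.0001 -0.6295] tcp [ 0.5191 -0.3766  0.109 ] F [-0.5895 -0.9159 -1.5338] M [-0.0084  0.0188  0.0078] gap 0.04283941376423383
[[-0.      0.1229  0.9924]
 [-0.0001  0.9924 -0.1229]
 [-1.     -0.0001  0.    ]]
```

View pics/c13.png

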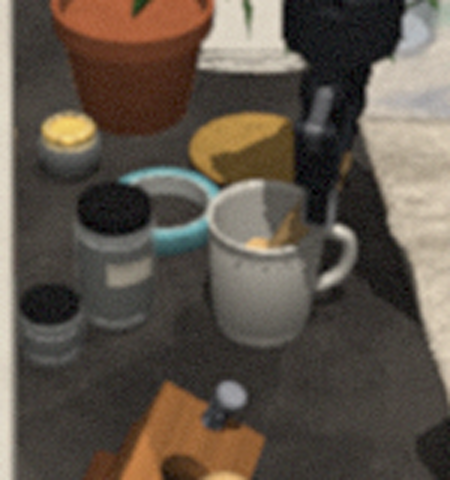

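View pics/wrist13.png

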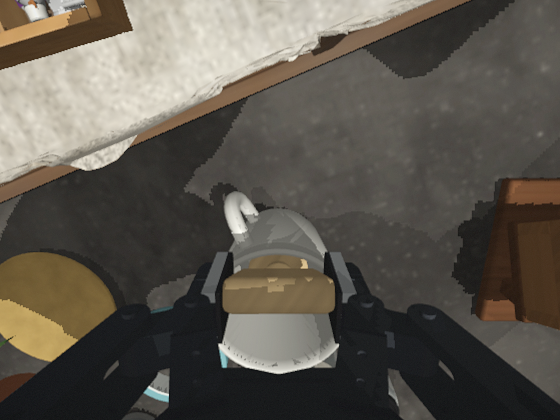

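servo_tool(increments=[{"offset": [0.05, 0, 0], "yaw": 0}, {"offset": [0.1, 0, 0], "yaw": 0}, {"offset": [0.15, 0, 0], "yaw": 0}, {"offset": [0.2, 0, 0], "yaw": 0}, {"offset": [0.25, 0, 0], "yaw": 0}, {"offset": [0.25, 0, 0], "yaw": 0}, {"offset": [0.25, 0, 0], "yaw": 0}, {"offset": [0.25, 0, 0], "yaw": 0}])

```text
clock: 23.65
tcp_pos: [0.5191, -0.3767, 0.1068]
orientation: [0.706, 0.043, 0.706, -0.044]
wrist_force: [-0.9, 0.9, 2.0]
finger_gap: 0.0427
```

```bash
python3 st.py
```

```text
23.65 j [-0.7528  0.4983  0.0147  1.0867 -0.0001 -0.6295] tcp [ 0.5191 -0.3767  0.1068] F [-0.8794  0.9188  2.0229] M [ 0.0025  0.1944 -0.003 ] gap 0.04271629935566111
[[ 0.0003  0.1229  0.9924]
 [-0.0004  0.9924 -0.1229]
 [-1.     -0.0004  0.0003]]
```

Touched the floor at the expected height (force change about 3.5 N). Releasing.

servo_tool(increments=[{"offset": [0, 0, 0], "yaw": 0}, {"offset": [0, 0, 0], "yaw": 0}, {"offset": [0, 0, 0], "yaw": 0}, {"offset": [0, 0, 0], "yaw": 0}, {"offset": [0, 0, 0], "yaw": 0}, {"offset": [0, 0, 0], "yaw": 0}, {"offset": [0, 0, 0], "yaw": 0}, {"offset": [0, 0, 0], "yaw": 0}], claw=0.75, force=30)

```text
clock: 24.45
tcp_pos: [0.5191, -0.3766, 0.1065]
orientation: [0.706, 0.043, 0.706, -0.044]
wrist_force: [0.1, 0.3, 0.4]
finger_gap: 0.0638
```

```bash
python3 st.py; python3 pic.py 14 side wrist; python3 -c "
from h import *
crop('side','14',220,100,370,260,'pics/c14.png',3)"
```

```text
24.45 j [-0.7527  0.4985  0.0144  1.0866 -0.0001 -0.6295] tcp [ 0.5191 -0.3766  0.1065] F [0.0939 0.3176 0.4157] M [-0.0001  0.0143  0.021 ] gap 0.06381184168550565
[[ 0.      0.1229  0.9924]
 [-0.0001  0.9924 -0.1229]
 [-1.     -0.0001  0.    ]]
```

View pics/wrist14.png

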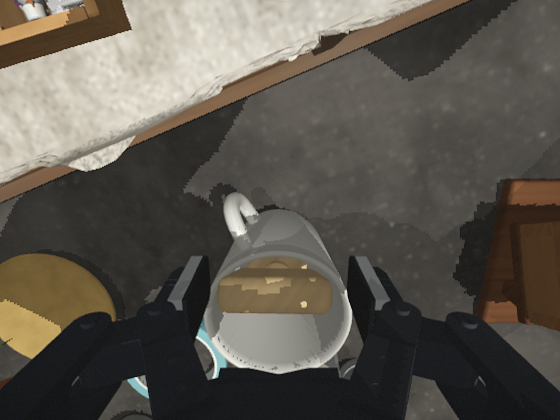

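View pics/c14.png

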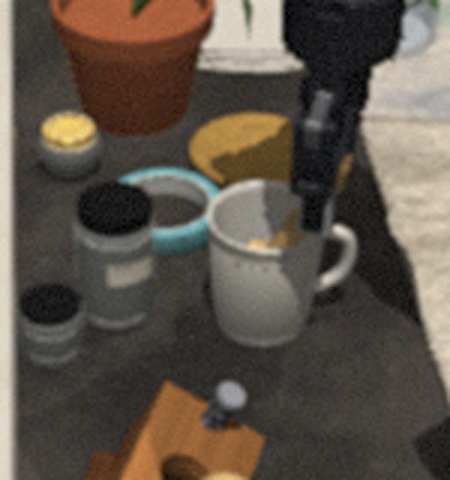

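The paddle (220–332) is free between the open pads and leaning slightly further onto the rim. Retreating straight up.

servo_tool(increments=[{"offset": [-1, 0, 0], "yaw": 0}, {"offset": [-2.5, 0, 0], "yaw": 0}, {"offset": [-4.5, 0, 0], "yaw": 0}, {"offset": [-6.5, 0, 0], "yaw": 0}, {"offset": [-8.5, 0, 0], "yaw": 0}, {"offset": [-10.5, 0, 0], "yaw": 0}, {"offset": [-12.5, 0, 0], "yaw": 0}, {"offset": [-14, 0, 0], "yaw": 0}])

```text
clock: 25.35
tcp_pos: [0.5193, -0.3768, 0.249]
orientation: [0.706, 0.043, 0.705, -0.044]
wrist_force: [0.1, 0.3, 0.1]
finger_gap: 0.0641
```

servo_tool(increments=[{"offset": [0, 0, -1], "yaw": 0}, {"offset": [0, 0, -3], "yaw": 0}, {"offset": [0, 0, -5], "yaw": 0}, {"offset": [0, 0, -7], "yaw": 0}, {"offset": [0, 0, -8], "yaw": 0}, {"offset": [0, 0, -8], "yaw": 0}, {"offset": [0, 0, -8], "yaw": 0}, {"offset": [0, 0, -8], "yaw": 0}])

```text
clock: 26.15
tcp_pos: [0.4403, -0.3669, 0.2464]
orientation: [0.706, 0.043, 0.706, -0.043]
wrist_force: [-0.4, 0.4, 0.1]
finger_gap: 0.0641
```

```bash
python3 st.py; python3 pic.py 15 side wrist top; python3 bar.py 15; python3 -c "
from h import *
crop('side','15',190,130,350,330,'pics/c15.png',3)
W=cloud('side','15').reshape(-1,3)
b=W[(np.abs(W[:,0]-.55)<.06)&(np.abs(W[:,1]+.38)<.06)&(W[:,2]>.1)&(W[:,2]<.17)];print(len(b),np.percentile(b,[2,50,98],axis=0).round(4))
W=cloud('side','15').reshape(-1,3)
q=W[(W[:,2]>.088)&(W[:,2]<.094)&(np.abs(np.linalg.norm(W[:,:2]-[.557,-.381],axis=1)-.0395)<.006)];print('rim',len(q),q.mean(0),q.min(0),q.max(0))"
```

```text
26.15 j [-0.8349  0.3057  0.0724  1.337   0.0001 -0.7121] tcp [ 0.4403 -0.3669  0.2464] F [-0.4367  0.4468  0.0707] M [0.0411 0.0531 0.0202] gap 0.06413954362192482
[[ 0.0004  0.1225  0.9925]
 [-0.0003  0.9925 -0.1225]
 [-1.     -0.0002  0.0004]]
0.035 74 0.0362
0.1 81 0.0358
0.16 101 0.0358
254 [[ 0.5052 -0.3949  0.102 ]
 [ 0.5192 -0.3603  0.1316]
 [ 0.5361 -0.3545  0.1445]]
rim 192 [ 0.56032886 -0.38015699  0.09134589] [ 0.51537308 -0.4222757   0.08802821] [ 0.59693875 -0.33950279  0.09397678]Traceback (most recent call last):
  File "bar.py", line 9, in <module>
    b=L[(np.abs(L[:,1])<.022)&(L[:,0]<.02)&(L[:,0]>.004)&(L[:,2]>.039)&(L[:,2]<.085)];print("collar",len(b),np.percentile(b[:,2],[10,30,50,70,90]).round(4))
                                                                                                            ~~~~~~~~~~~~~^^^^^^^^^^^^^^^^^^^^^^^^^
    return _quantile_unchecked(
        a, q, axis, out, overwrite_input, method, keepdims, weights)
    return _ureduce(a,
                    func=_quantile_ureduce_func,
    ...<5 lines>...
                    overwrite_input=overwrite_input,
                    method=method)
    r = func(a, **kwargs)
    result = _quantile(arr,
                       quantiles=q,
    ...<2 lines>...
                       out=out,
                       weights=wgt)
    slices_having_nans = np.isnan(arr[-1, ...])
                                  ~~~^^^^^^^^^
IndexError: index -1 is out of bounds for axis 0 with size 0
```

View pics/c15.png

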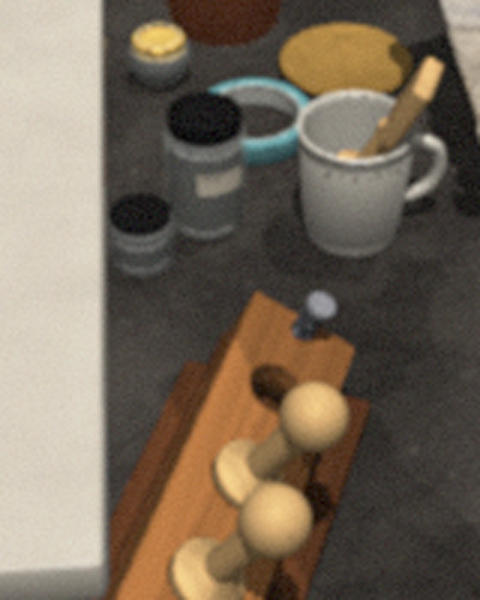

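View pics/wrist15.png

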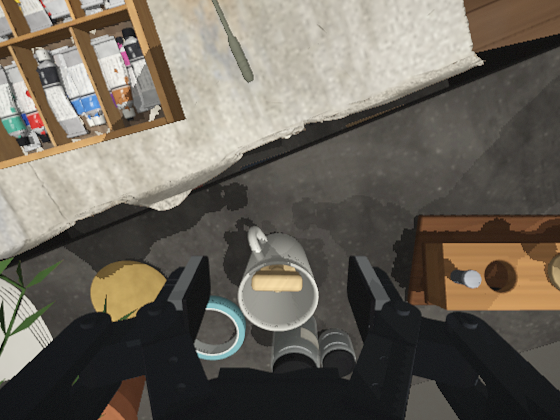

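View pics/side15.png

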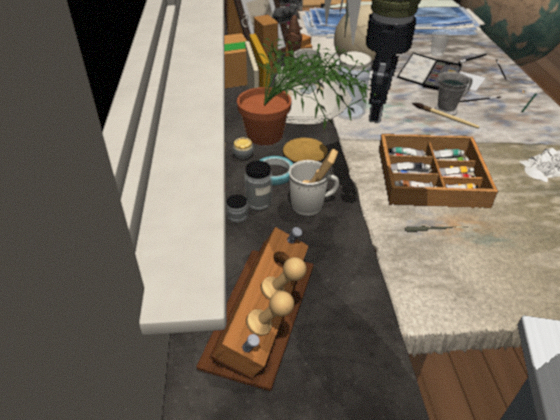

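The spindle stands shank down in the upright mug at (320,170), leaning on the rim. Both knobs, the bar and the jar are in place, and the gripper is clear. One settling check, then hand in.

```bash
python3 pic.py 16 side
python3 - <<'E'
from h import *
for t in("15","16"):
    W=cloud('side',t).reshape(-1,3)
    b=W[(np.abs(W[:,0]-.54)<.06)&(np.abs(W[:,1]+.38)<.06)&(W[:,2]>.1)&(W[:,2]<.17)];print(np.median(b,axis=0).round(4),b[:,2].max().round(4))
from workcell import env
print(env.hand_in()); print(env.get_state()["clock"])
E
```

```text
[ 0.5192 -0.3603  0.1316] 0.146
[ 0.5193 -0.3604  0.1307] 0.1459
the job is handed in; nothing more can be done
None
the job is handed in; nothing more can be done
```

The paddle spindle is out of its socket and standing shank down in the white mug. I handed the job in at about 26 s of the 69 s allowed.

- **Loosening:** I gripped the paddle across its 44 mm width and twisted it about ±22° about the tool's axis, roughly ±20° about the spindle's own. I pulled 2 to 3 mm along the axis per sweep. Pull stayed near 10 N, with a peak reading of about 13.5 N, slightly over the roughly 12 N that holds the bar down.
- **Socket bar:** The pictures taken during and after the twisting showed it still on its bed, to within about 0.5 mm.
- **Side force:** It reached 25 N at the first twist, because the vertical tool made the spindle lean in its socket. I let the hand follow that lean, and it stayed at about 21 N or less after that.
- **Placing:** The shank touched the mug floor at the expected height, with a force change of about 3.5 N, and I released it there.

**Last checks:**
- The spindle is not upright in the mug. It leans on the rim at roughly 25–30°. Two pictures 0.05 s apart differed by no more than 1 mm.
- The mug is upright and its rim is where it was at the start.
- Both knobbed spindles are in their sockets. They were already leaning a few degrees further forward than the paddle spindle before I started.
- The jar looks untouched, and the gripper is clear of everything.
- My collar-height calculation on the final picture failed, because the spindle was no longer in that socket to measure. No other check disagreed.

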